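# Start a grade check on the X-ray analyser

### The arm

A 6-joint arm with a two-finger parallel gripper is mounted at the origin on a cart in front of the work surface, level with it; the furniture and walls round the work are solid. World frame = base frame: x ahead of the robot, y to its left, z up, the work surface at z = 0. Lengths are in mm, angles in rad, forces in N, time in s.
With the tool pointing down it reaches from about 350 to 975 mm from the base axis. Payload 7.1 kg.
Tool frame: the origin (TCP) lies at the very end of the fingers, on their centre line; the grasp point (between the pads) lies 19 mm behind it (ctrl.tcp_to_grasp is the distance from the TCP to the grasp point, in mm); z points along the fingers, x is the direction in which the jaws open and shut, and the axes are right-handed (so a half turn about z gives the same grasp; the last joint's range is limited). The gripper opens to 88 mm and grips with 3 to 60 N. Pads are 20 mm wide; open, the fingers measure 115 mm over their backs; the gripper's body (75 mm by 178 mm) begins 61 mm behind the grasp point.
Start: joints at [-1.128, 0.423, 1.63, -0, 1.089, -0.019], TCP at [278.489, -559.507, 200.375] pointing down, gripper open.
Joint ranges: [-3, 3], [-0.9, 2.11], [0.09, 2.58], [-1.31, 4.45], [0.11, 2.69], [-2.54, 2.54]. Speed limits (rad/s): [2.39, 2.39, 3.01, 3.14, 3.14, 3.14].

### API

Orientations are given as a rotation vector (axis times angle).
In Python, from workcell import get_obs, viewer, ctrl, masks_of gives the robot as it stands. The module is installed in compiled form; this text tells all that it offers.
- The arm moves only by the shell command python3 -m inch 'ROWS'. ROWS is JSON, a list of rows, each an object of numbers: "tx", "ty", "tz": the shift along the tool's x, y, z in cm; "ax", "ay", "az": the turn, a rotation vector about the tool's x, y, z in degrees; "jaw": the opening, from 0 (shut) to 1 (fully open). In form: [{"tx": .., "ty": .., "tz": .., "ax": .., "ay": .., "az": .., "jaw": ..}, ...]. A call has 1 to 12 rows; each row shifts and turns the commanded pose from where the row before left it, along the tool's axes as they then stand; what a row does not reach is not made up. A row lasts 1/8 s, in which the tool goes at most 62.5 mm and 10.7 degrees, less where a joint would pass 70% of its speed; a pose out of reach is approached as far as the arm can. A call is refused whole if a number of a shift passes 6.25 or a number of a turn 10.7, either way. A call with a gripper value outside its range is refused whole. The fingers move at their own pace and stop on an object; the grip force is fixed at half the most. Time passes only in rows, so rows that do not move let the fingers close. It gives the time, the measured TCP pose, the force and the opening at its end, in the units of the state.
- get_obs(): the state, without advancing time (a new reading comes with each control period).
- viewer.get_image(name): name is "scene" or "top"; returns (picture, depth): 400x640x3 uint8, red, green, blue; 400x640 float32, mm along the optical axis (not along the pixel's ray), 0 where there is no reading.
- viewer.get_calibration(name): a dict with "fx", "fy", "cx", "cy" (pixels), "rvec" (rotation vector, rad) and "tvec" (3), from world to camera coordinates, as OpenCV has them. Camera axes: x right, y down, z forward; pixel columns grow to the right and rows downward; lengths in mm; the calibration is good to about 2 mm. A picture is of the moment at which its call begins. get_calibration takes no time and is no camera call.
- ctrl.close_job(): hands the job in, once; it reports no verdict.
Trained networks look in the newest picture that a camera, given by its name, has taken for a name from the list of things; names that differ only in an ending like _2 or _b are one class to them, and where a whole thing is asked for, a point or a joint stands for the part that bears it (a point fixed in the world has none). Each returns a list of dicts, best first, with "score" (0 to 1); they miss things now and then, are a little off and sometimes report something else, mostly with a low value. They report only what shows in the picture. A call takes as long as a camera call.
- masks_of(camera, thing): "pixels" (400x640 bool, what is visible of it) and "location" ([column, row] in pixels, amid what is visible of it).
The state is a dict: "t": time; "qpos": joint angles; "qvel": joint speeds; "joint_torque": joint torques, N m; "ee_pos": TCP position; "orientation": TCP orientation; "ft_force": force on the tool from outside, world axes, zero at the start; "moment": the same for the moment, N m; "width": finger opening in mm.
Only numpy, scipy, OpenCV 4.12 (cv2) and the standard library are available. Lean on these libraries where they do the work, as an engineer would, in place of code of your own. Each camera call takes 0.05 s, during which the arm holds its last target. There are 200 camera calls.

### The job

Start a grade check on the X-ray analyser. Put the big steel reference disc that was left in its chamber back on the middle of its cork pad, and lay every test piece that is on the bench flat on the chamber tray, each centred over a measuring window of its own; then set the loose shielding lid on the chamber and press it down until it snaps fully home and sits level. Only when the lid is home, put the key from its rest all the way into the key switch, turn it fully clockwise to on and leave it there; the marker and the indenter case stay where they are.

Things in the scene. Friction and masses are not known exactly. Their poses are not given: they have to be found in the camera images.
- analyser: Fixed white bench-top X-ray analyser, 306 x 196 mm from above; place and yaw vary. Origin: on the bench below the centre of its open chamber; x to its back, y to its left, z up. Tray (chamber floor) 45 mm, rim 95 mm above the bench. Console in front (x -159 to -75 mm, top 61.5 mm) carries the key switch; housing 114 mm high behind (x 78 to 150 mm).
- window_0 (a point): Measuring window in the tray: black spot 10 mm wide in a dark 24 mm ring, at analyser x 0, y -54 mm; the point is at its centre on the tray, axes as the analyser's.
- window_1 (a point): Measuring window at analyser x 0, y 0 (same form).
- window_2 (a point): Measuring window at analyser x 0, y +54 mm (same form).
- chamber_rim (a point): Centre of the chamber mouth at rim height (95 mm), axes as the analyser's. Opening 130 mm (x) by 170 mm (y), 5 mm bevel round the mouth. Midway along each short (y) wall a sprung steel roller, 40 mm long, stands 7 mm into the opening, 13 mm under the rim; the rollers hold the lid's beads down once it has snapped past.
- lid: Loose lid, 0.5 kg, plug down on the bench. Origin: centre of plug's underside, z up. Plug 125 (x) x 149 mm, 26 mm high, at each y end a round bead (163 mm over both) between two ribs (166 mm); grey flange 146 x 192 mm, z 26 to 31 mm. Home: flange on the rim, origin 69 mm above the bench over the analyser's origin, yaw as its or half a turn off. Laid on unpressed it stands about 16 mm too high.
- lid_handle (a point): Centre of the lid's black handle bar, 60 mm above the lid's origin, axes as the lid's. Bar along y: 15 mm thick in x, 110 mm long, 14 mm high (z 53 to 67 mm of the lid), on two posts 48 mm either side of the centre. About 10 to 15 N down on the middle of the bar snaps the lid home; an uneven push leaves one end up.
- key: Key standing upright in its rest, 60 mm tall. Origin: centre of the blade's tip, z up towards the bow, x across the blade's width. Steel blade 12 mm (x) by 4 mm (y), 24 mm long, then a 16 x 7 mm collar, then a black bow 30 mm (x) by 9 mm (y), z 30 to 60 mm. Works either way round.
- key_bow (a point): Centre of the key's bow, 45 mm above the blade's tip.
- key_rest: Small fixed aluminium block 46 x 40 x 34 mm with a 22 mm deep slot for the key along its x. Origin: centre of its underside; its place and yaw vary.
- key_switch (a joint): Turn of the key switch barrel: 0 = off, 1.05 (60 degrees) = on, its stop; grows clockwise seen from above. Needs about 0.05 N m and stays where it is left.
- keyway_mouth (a point): Centre of the keyway at the top of the barrel, on the turning axis, 62 mm above the bench, at analyser x -118, y -50 mm; x runs along the slot (along the analyser's x when off). Slot 14.5 x 6.5 mm, 20 mm deep, 2.5 mm bevel round its mouth; the fixed 43 mm steel ring round it stands 4 mm higher. Key play in the slot: up to 0.25 rad.
- keyway_floor (a point): Bottom of the keyway, 20 mm under its mouth, where the tip of a fully inserted key stands.
- standard: Polished round steel reference disc, 60 mm diameter, 20 mm high, 0.44 kg, lying flat somewhere along the row of windows on the chamber tray at the start. Origin: centre of its underside.
- pad: Square cork pad, 88 x 88 x 5 mm, fixed on the bench at the front right. Origin: centre of its underside; top 5 mm above the bench.
- disc: Round steel test piece, 42 mm diameter, 16 mm high. Lies flat on the bench at the front right at the start; may be absent (None). Origin: centre of its underside, z up.
- plate_square: Square steel test piece, 40 x 40 x 12 mm. Lies flat on the bench at the front right at the start; may be absent (None). Origin: centre of its underside, z up.
- plate_oblong: Oblong dark steel test piece, 30 mm (x) by 50 mm (y), 10 mm high. Lies flat on the bench at the front right at the start; may be absent (None). Origin: centre of its underside, z up.
- marker: White marker, 136 mm long, lying in front of the analyser to its right. Not part of the job.
- indenter_case: Small blue hinged case 48 x 64 x 27 mm to the left of the analyser. Not part of the job.

How it is judged (in metres and radians):
On the way, in this order (a step that is already met when the one before it is completed fails the run):
1. the reference disc is back on its pad and every test piece lies flat on the tray over a window of its own (horizontal distance between standard and pad below 0.015 m and z of standard in the frame of pad below 0.008 m and angle between each of standard, disc, plate_square, plate_oblong's own z axis and vertical below 0.08 rad and (horizontal distance between disc and window_0 below 0.01 m or horizontal distance between disc and window_1 below 0.01 m or horizontal distance between disc and window_2 below 0.01 m) and z of disc in the frame of analyser between 0.042 and 0.049 m and (horizontal distance between plate_square and window_0 below 0.01 m or horizontal distance between plate_square and window_1 below 0.01 m or horizontal distance between plate_square and window_2 below 0.01 m) and z of plate_square in the frame of analyser between 0.042 and 0.049 m and (horizontal distance between plate_oblong and window_0 below 0.01 m or horizontal distance between plate_oblong and window_1 below 0.01 m or horizontal distance between plate_oblong and window_2 below 0.01 m) and z of plate_oblong in the frame of analyser between 0.042 and 0.049 m), for 0.2 s.
2. the lid is snapped home, level on the rim (z of lid in the frame of analyser between 0.066 and 0.0715 m and horizontal distance between lid and analyser below 0.005 m and angle between lid's own z axis and vertical below 0.02 rad), for 0.2 s.
3. the key stands fully in the key switch (distance between key and keyway_floor below 0.0035 m and angle between key's own z axis and vertical below 0.12 rad), for 0.1 s.
4. the key switch is turned to on (value of joint key_switch above 0.9 rad), for 0.2 s.
At the end, for the whole second after the job is handed in: The reference disc lies flat within 15 mm of its pad's centre; each test piece present lies flat within 10 mm of a window; the lid is home (seated height within 2.5 mm, centre 5 mm, tilt under 0.02 rad); key tip within 3.5 mm of the keyway floor, switch past 0.9 rad; all at rest (all of step 1 and all of step 2 and all of step 3 and value of joint key_switch above 0.9 rad and linear speed of each of key, lid below 0.02 m/s); the robot touches nothing.
It fails at once if the key switch is turned on while the lid is not home (value of joint key_switch above 0.4 rad and not (z of lid in the frame of analyser between 0.066 and 0.0715 m and horizontal distance between lid and analyser below 0.005 m and angle between lid's own z axis and vertical below 0.02 rad)).
It fails at once if the marker or the indenter case is moved by more than 3 cm (distance of any of marker, indenter_case from where it was at the start of the episode above 0.03 m).
Of disc, plate_square, plate_oblong only 2 to 3 are there at a start; the rules pass over those that are not, and their reading is None.
At some moment in a run one of lid, standard may be knocked a few centimetres aside while the robot is not near it.
Once in a run the grip may slacken for a moment while it holds something.
It also fails if it takes over 210 s, if anything falls off the work surface, if the arm or the gripper's body presses on something with over 40 N, if the wrist force passes 120 N, or if a joint passes its speed limit or range.

## Working session

There is one attempt and no reset: what is moved stays moved. The work goes in short steps, Python scripts to look and compute and a shell command to move; the robot and the scene stay as the last step left them, time stands still between calls to the robot, and variables do not carry over. Pictures are saved under pics/ and viewed, about 12 in all and at most 16, crops included, and the job is handed in when it is done.

```bash
mkdir -p pics
cat > h.py <<'E'
import numpy as np, cv2
from workcell import get_obs, viewer, ctrl, masks_of
def cal(n):
    c=viewer.get_calibration(n); K=np.array([[c['fx'],0,c['cx']],[0,c['fy'],c['cy']],[0,0,1.]])
    R=cv2.Rodrigues(np.array(c['rvec'],float))[0]; return K,R,np.array(c['tvec'],float)
def cloud(n,dep):
    K,R,t=cal(n); v,u=np.mgrid[0:400,0:640]
    P=np.stack([(u-K[0,2])/K[0,0]*dep,(v-K[1,2])/K[1,1]*dep,dep],-1)
    W=(P-t)@R; W[dep<=0]=np.nan; return W
def ray(n,uv,z):
    K,R,t=cal(n); d=np.linalg.inv(K)@np.array([uv[0],uv[1],1.]); d=R.T@d; o=-R.T@t
    return o+d*(z-o[2])/d[2]
def proj(n,p):
    K,R,t=cal(n); q=K@(R@np.array(p,float)+t); return q[:2]/q[2]
def shot(n,name=None):
    im,dep=viewer.get_image(n)
    if name: cv2.imwrite('pics/'+name+'.png',im[:,:,::-1])
    return im,dep,cloud(n,dep)
def rect(W,m,zlo,zhi):
    P=W[m]; P=P[np.isfinite(P[:,0])]; P=P[(P[:,2]>zlo)&(P[:,2]<zhi)]
    (c,s,a)=cv2.minAreaRect(P[:,:2].astype(np.float32)); return np.round(c,1),np.round(s,1),round(a,1),round(float(np.median(P[:,2])),1),len(P)
E
python3 - <<'E'
from h import *
o=get_obs(); print({k:np.round(v,3) for k,v in o.items()})
for n in('scene','top'):
    im,dep,W=shot(n,n+'0'); K,R,t=cal(n); print(n,K[0,0],-R.T@t,R[2])
    for th in ['analyser','lid','lid_handle','key','key_rest','standard','pad','disc','plate_square','plate_oblong','marker','indenter_case']:
        for d in masks_of(n,th)[:2]:
            m=d['pixels']; 
            try: r=rect(W,m,-10,300)
            except Exception as e: r=None
            print(th,round(d['score'],2),np.round(d['location']),m.sum(),r)
E
```

```text
{'t': np.float64(0.0), 'qpos': array([-1.128,  0.424,  1.631, -0.   ,  1.089, -0.019]), 'qvel': array([ 0.001, -0.001, -0.   ,  0.001, -0.001,  0.001]), 'joint_torque': array([-2.0000e-03, -5.4463e+01, -2.7367e+01,  6.4000e-02,  2.3000e-02,
       -0.0000e+00]), 'ee_pos': array([ 278.22 , -558.979,  199.595]), 'orientation': array([-2.670e+00,  1.654e+00,  2.000e-03]), 'ft_force': array([-0.481, -0.474, -0.763]), 'moment': array([ 0.05 , -0.023,  0.022]), 'width': np.float64(87.478)}
scene 366.79510292701036 [-260.61038729  460.56350418  948.74794739] [ 0.61141197 -0.35841886 -0.70548658]
analyser 0.94 [258. 212.] 5407 (array([659.5, 233.1]), array([441.8, 198. ]), 10.6, 63.0, 5384)
lid_handle 0.87 [340. 184.] 1525 (array([ 618.2, -131.4]), array([218.7, 191.6]), 84.1, 32.5, 1520)
lid_handle 0.18 [357. 203.] 38 (array([432., -69.]), array([22.3,  7.1]), 12.2, 63.6, 38)
key 0.31 [344. 228.] 156 (array([409.2,  -2.6]), array([131.9,  27.4]), 83.9, 12.4, 155)
key_rest 0.56 [356. 211.] 208 (array([441.8, -72.6]), array([64.9, 69.6]), 46.6, 28.6, 207)
standard 0.78 [268. 203.] 241 (array(
[... 1454 characters left out ...]
19.3]), array([93.4, 90.8]), 80.8, 5.2, 800)
pad 0.5 [359. 181.] 2597 (array([ 597.3, -122.2]), array([197. , 146.3]), 83.1, 32.9, 2587)
disc 0.42 [425. 236.] 124 (array([ 429.4, -326. ]), array([35.3, 37. ]), 6.5, 17.0, 124)
plate_square 0.48 [433. 180.] 171 (array([ 616.6, -370.2]), array([41.8, 47.6]), 25.9, 11.5, 170)
plate_oblong 0.61 [443. 204.] 138 (array([ 525.8, -389. ]), array([28.4, 51.7]), 0.4, 11.0, 137)
marker 0.68 [320. 241.] 190 (array([402.5,  -1.7]), array([132.2,  14.1]), 83.2, 13.8, 189)
marker 0.52 [427. 236.] 133 (array([ 430.9, -325.6]), array([38.7, 36.7]), 3.5, 16.9, 133)
indenter_case 0.69 [180. 218.] 370 (array([478.4, 448.3]), array([57.6, 75.1]), 11.1, 26.5, 367)
```

View pics/top0.png

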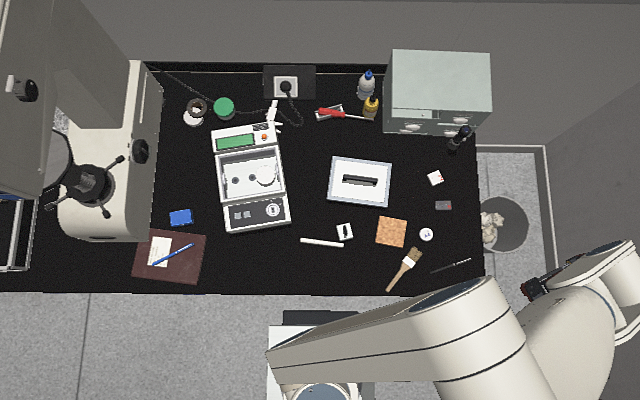

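View pics/scene0.png

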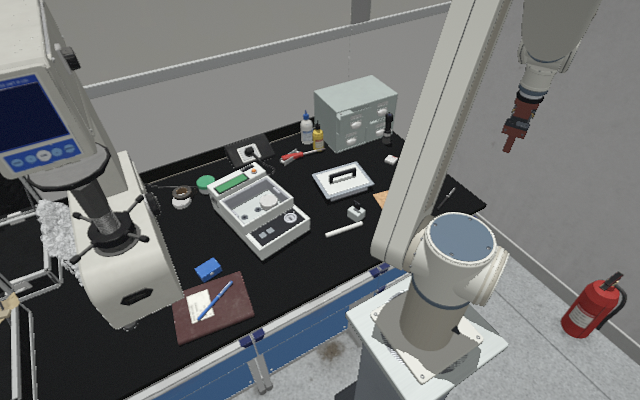

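The top view shows the analyser around (252,178) with the steel disc on its right-hand window (265,174), the lid at (360,181) and the key rest at (344,231). The pad is at (391,231), and all three test pieces are there: disc (426,235), square (435,178) and oblong (443,205). The scene view agrees. Next I refine the positions.

```bash
cat >> h.py <<'E'
def best(n,th,k=0):
    d=masks_of(n,th); return d[k]['pixels'] if len(d)>k else None
def fitan(W,m):
    "analyser pose: outline fit by maximising agreement with the height map"
    from scipy.optimize import minimize
    P=W[m]; P=P[np.isfinite(P[:,0])]
    def model(x,y):
        z=np.full(x.shape,0.); z[(abs(y)<=98)&(x>=-159)&(x<-75)]=61.5
        z[(abs(y)<=98)&(x>=-75)&(x<78)]=95; z[(abs(x)<65)&(abs(y)<85)]=45
        z[(abs(y)<=98)&(x>=78)&(x<=150)]=114; return z
    def cost(p):
        c,s=np.cos(p[2]),np.sin(p[2]); dx,dy=P[:,0]-p[0],P[:,1]-p[1]
        return np.mean(np.minimum(abs(model(c*dx+s*dy,-s*dx+c*dy)-P[:,2]),15))
    b=None
    for a in (8,10.5,13):
      for x in (590,600,610):
        r=minimize(cost,[x,221,np.radians(a)],method='Nelder-Mead',options={'initial_simplex':[[x,221,np.radians(a)],[x+8,221,np.radians(a)],[x,229,np.radians(a)],[x,221,np.radians(a+3)]]})
        if b is None or r.fun<b.fun: b=r
    return b.x,b.fun
E
python3 - <<'E'
from h import *
im,dep,W=shot('top'); m=best('top','analyser'); m=cv2.dilate(m.astype(np.uint8),np.ones((5,5)))>0
p,f=fitan(W,m); print('analyser',p[:2].round(1),np.degrees(p[2]).round(2),f)
c,s=np.cos(p[2]),np.sin(p[2]); A=lambda x,y,z:np.array([p[0]+c*x-s*y,p[1]+s*x+c*y,z])
big=cv2.resize(im[110:245,195:305,::-1],None,fx=5,fy=5,interpolation=cv2.INTER_CUBIC)
for q in [A(0,-54,45),A(0,0,45),A(0,54,45),A(-118,-50,65),A(65,85,95),A(-65,85,95),A(-65,-85,95),A(65,-85,95),A(-159,98,61),A(-159,-98,61),A(150,98,114)]:
    u=((proj('top',q)-[195,110]+.5)*5).astype(int); cv2.drawMarker(big,tuple(int(i) for i in u),(0,0,255),0,14,1)
cv2.imwrite('pics/an.png',big)
r=cv2.resize(im[150:260,325:460,::-1],None,fx=5.5,fy=5.5,interpolation=cv2.INTER_CUBIC); cv2.imwrite('pics/right.png',r)
z=W[:,:,2]
print('std',rect(W,best('top','standard'),60,70))
for k,lo,hi in(('disc',10,20),('plate_square',7,16),('plate_oblong',6,14),('pad',3,8),('lid',24,40),('lid',58,75),('key_rest',30,39),('key_rest',45,70),('key_rest',-5,100)):
    try: print(k,lo,rect(W,best('top',k),lo,hi))
    except Exception as e: print(k,lo,e)
E
```

```text
analyser [602.9 221.6] 10.4 4.268759326814366
std (array([604.6, 176.9]), array([55.9, 58.5]), 27.7, 66.1, 256)
disc 10 (array([ 429.6, -327.1]), array([40.5, 35.8]), 89.2, 16.3, 107)
plate_square 7 (array([ 616.5, -366.9]), array([39.8, 38.6]), 23.2, 11.3, 119)
plate_oblong 6 (array([ 527.7, -388.4]), array([30.9, 50.2]), 0.9, 10.2, 121)
pad 3 (array([ 440.4, -220.1]), array([87.8, 86.9]), 79.3, 5.3, 462)
lid 24 (array([ 598.3, -119.5]), array([190.6, 146.8]), 83.5, 32.8, 2341)
lid 58 (array([ 598.1, -119.3]), array([110.1,  16.9]), 83.7, 66.7, 175)
key_rest 30 (array([435.5, -71.6]), array([46.6, 40.1]), 13.8, 34.4, 143)
key_rest 45 (array([0., 0.]), array([0., 0.]), 0.0, nan, 0)
key_rest -5 (array([435.4, -73.1]), array([47.1, 44.1]), 12.2, 33.9, 172)
  return _methods._mean(a, axis=axis, dtype=dtype,
  ret = ret.dtype.type(ret / rcount)
```

View pics/an.png

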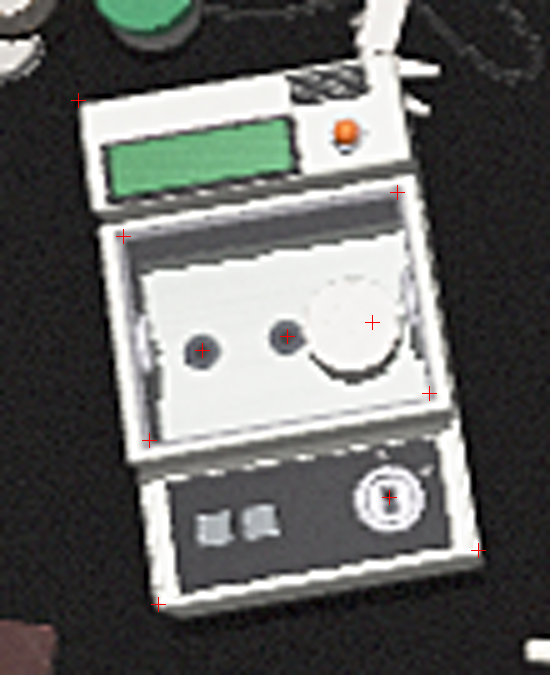

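View pics/right.png

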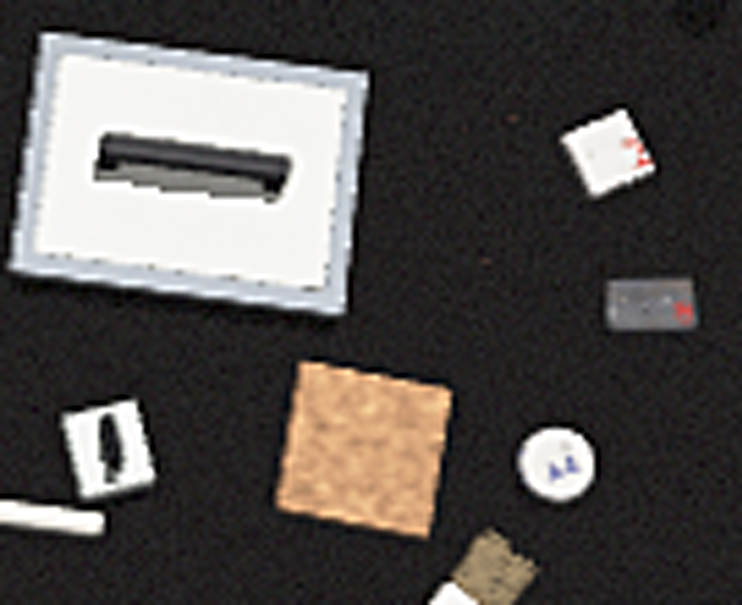

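The fit is good: the crosses fall on the windows at (202,351) and (287,337) and on the keyway at (388,497) of the crop. The right-hand crop shows disc (557,465), square (610,152), oblong (652,304), pad (365,447) and the key in its rest at (110,450).

```bash
cat > go.py <<'E'
import sys; from h import *
def go(x,y,z,yaw):
    o=get_obs(); R=cv2.Rodrigues(np.array(o['orientation'],float))[0]
    yn=np.degrees(np.arctan2(R[1,0],R[0,0])); d=(yaw-yn+90)%180-90
    yt=np.radians(yn+d); Rt=np.array([[np.cos(yt),np.sin(yt),0],[np.sin(yt),-np.cos(yt),0],[0,0,-1]])
    v=Rt.T@(np.array([x,y,z])-o['ee_pos'])/10
    tilt=np.degrees(np.arccos(min(1,-R[2,2])))
    print(f"t{o['t']:.1f} pos{np.round(o['ee_pos'],1)} yaw{yn:.1f} tilt{tilt:.1f} w{o['width']:.1f} F{np.round(o['ft_force'],1)} M{np.round(o['moment'],2)}")
    n=int(np.ceil(np.linalg.norm(v)/6)) or 1; k=int(np.ceil(abs(d)/10.5))
    print(f" first az {-d:.1f} = {k} x {-d/max(k,1):.2f}; then t {np.round(v,2)} = {n} x {np.round(v/n,2)}")
if __name__=='__main__':
    if len(sys.argv)>1: go(*map(float,sys.argv[1:5]))
    else: go(0,0,0,0)
E
python3 go.py 604.6 177.3 180 10.4
```

```text
t1.9 pos[ 278.5 -559.5  200.4] yaw-63.5 tilt0.0 w87.8 F[-0.4 -0.5 -0.4] M[ 0.02  0.05 -0.08]
 first az -73.9 = 8 x -9.24; then t [ 45.38 -66.58   2.04] = 14 x [ 3.24 -4.76  0.15]
```

```bash
python3 -m inch '[{"az":-9.24},{"az":-9.24},{"az":-9.24},{"az":-9.24},{"az":-9.24},{"az":-9.24},{"az":-9.24},{"az":-9.24}]' && python3 -m inch '[{"tx":3.24,"ty":-4.76,"tz":0.15},{"tx":3.24,"ty":-4.76,"tz":0.15},{"tx":3.24,"ty":-4.76,"tz":0.15},{"tx":3.24,"ty":-4.76,"tz":0.15},{"tx":3.24,"ty":-4.76,"tz":0.15},{"tx":3.24,"ty":-4.76,"tz":0.15},{"tx":3.24,"ty":-4.76,"tz":0.15}]' && python3 -m inch '[{"tx":3.24,"ty":-4.76,"tz":0.15},{"tx":3.24,"ty":-4.76,"tz":0.15},{"tx":3.24,"ty":-4.76,"tz":0.15},{"tx":3.24,"ty":-4.76,"tz":0.15},{"tx":3.24,"ty":-4.76,"tz":0.15},{"tx":3.24,"ty":-4.76,"tz":0.15},{"tx":3.24,"ty":-4.76,"tz":0.15},{}]'; python3 go.py 604.6 177.3 180 10.4
```

```text
t1.9 pos[ 278.5 -559.5  200.4] yaw-63.5 tilt0.0 w87.8 F[-0.4 -0.5 -0.4] M[ 0.02  0.05 -0.08]
 first az -73.9 = 8 x -9.24; then t [ 45.38 -66.58   2.04] = 14 x [ 3.24 -4.76  0.15]$[0]: bad value
```

```bash
python3 -m inch '[{"tx":0,"ty":0,"tz":0,"ax":0,"ay":0,"az":-9.24,"jaw":1}]'; python3 -m inch '[{"az":-9.24,"jaw":1}]';  python3 -m inch '[{"tx":0,"ty":0,"tz":0,"az":-9.24,"jaw":1}]'; python3 -m inch '[{"tx":0,"ty":0,"tz":0,"ax":0,"ay":0,"az":-9.24}]'
```

```text
t: 2.02
ee_pos: [278.5, -559.5, 200.4]
orientation: [2.798, -1.429, 0.0]
ft_force: [0.3, -0.6, -0.2]
width: 87.8$[0]: bad value
$[0]: bad value
$[0]: bad value
```

```bash
python3 -m inch '[{"tx":0,"ty":0,"tz":0,"ax":0,"ay":0,"az":-10.6,"jaw":1},{"tx":0,"ty":0,"tz":0,"ax":0,"ay":0,"az":-10.6,"jaw":1},{"tx":0,"ty":0,"tz":0,"ax":0,"ay":0,"az":-10.6,"jaw":1},{"tx":0,"ty":0,"tz":0,"ax":0,"ay":0,"az":-10.6,"jaw":1},{"tx":0,"ty":0,"tz":0,"ax":0,"ay":0,"az":-10.6,"jaw":1},{"tx":0,"ty":0,"tz":0,"ax":0,"ay":0,"az":-10.6,"jaw":1}]' >/dev/null&& python3 -m inch '[{"tx":3.24,"ty":-4.76,"tz":0.15,"ax":0,"ay":0,"az":0,"jaw":1},{"tx":3.24,"ty":-4.76,"tz":0.15,"ax":0,"ay":0,"az":0,"jaw":1},{"tx":3.24,"ty":-4.76,"tz":0.15,"ax":0,"ay":0,"az":0,"jaw":1},{"tx":3.24,"ty":-4.76,"tz":0.15,"ax":0,"ay":0,"az":0,"jaw":1},{"tx":3.24,"ty":-4.76,"tz":0.15,"ax":0,"ay":0,"az":0,"jaw":1},{"tx":3.24,"ty":-4.76,"tz":0.15,"ax":0,"ay":0,"az":0,"jaw":1},{"tx":3.24,"ty":-4.76,"tz":0.15,"ax":0,"ay":0,"az":0,"jaw":1},{"tx":3.24,"ty":-4.76,"tz":0.15,"ax":0,"ay":0,"az":0,"jaw":1},{"tx":3.24,"ty":-4.76,"tz":0.15,"ax":0,"ay":0,"az":0,"jaw":1},{"tx":3.24,"ty":-4.76,"tz":0.15,"ax":0,"ay":0,"az":0,"jaw":1},{"tx":3.24,"ty":-4.76,"tz":0.15,"ax":0,"ay":0,"az":0,"jaw":1},{"tx":0,"ty":0,"tz":0,"ax":0,"ay":0,"az":-1.1,"jaw":1}]' >/dev/null; python3 go.py 604.6 177.3 180 10.4; python3 go.py 604.6 177.3 48 10.4
```

```text
t4.3 pos[547.   18.  183.9] yaw10.7 tilt0.1 w87.9 F[-0.3 -0.4 -0.4] M[ 0.04 -0.1  -0.03]
 first az 0.3 = 1 x 0.30; then t [  8.54 -14.63   0.39] = 3 x [ 2.85 -4.88  0.13]
t4.3 pos[547.   18.  183.9] yaw10.7 tilt0.1 w87.9 F[-0.3 -0.4 -0.4] M[ 0.04 -0.1  -0.03]
 first az 0.3 = 1 x 0.30; then t [  8.54 -14.63  13.59] = 4 x [ 2.14 -3.66  3.4 ]
```

```bash
python3 -m inch '[{"tx":2.85,"ty":-4.88,"tz":0.13,"ax":0,"ay":0,"az":0.3,"jaw":0.84},{"tx":2.85,"ty":-4.88,"tz":0.13,"ax":0,"ay":0,"az":0,"jaw":0.84},{"tx":2.85,"ty":-4.88,"tz":0.13,"ax":0,"ay":0,"az":0,"jaw":0.84},{"tx":0,"ty":0,"tz":0,"ax":0,"ay":0,"az":0,"jaw":0.84}]' >/dev/null
python3 - <<'E'
from h import *
print(ray('top',(353/5+194.5,320/5+109.5),65))
im,dep,W=shot('scene'); print(rect(W,best('scene','standard'),60,70))
E
python3 go.py 604.6 177.3 48 10.4
```

```text
[608.47793359 177.99194722  65.        ]
(array([0., 0.]), array([0., 0.]), 0.0, nan, 0)
t4.9 pos[603.2 173.1 179.6] yaw10.1 tilt0.1 w73.5 F[ 0.5 -0.4 -0.2] M[-0.01 -0.11  0.01]
 first az -0.3 = 1 x -0.26; then t [ 0.21 -0.39 13.16] = 3 x [ 0.07 -0.13  4.39]
  return _methods._mean(a, axis=axis, dtype=dtype,
  ret = ret.dtype.type(ret / rcount)
```

```bash
python3 -m inch '[{"tx":0.4,"ty":-0.38,"tz":0,"ax":0,"ay":0,"az":0,"jaw":0.84},{"tx":0,"ty":0,"tz":4,"ax":0,"ay":0,"az":0,"jaw":0.84},{"tx":0,"ty":0,"tz":4,"ax":0,"ay":0,"az":0,"jaw":0.84},{"tx":0,"ty":0,"tz":3,"ax":0,"ay":0,"az":0,"jaw":0.84},{"tx":0,"ty":0,"tz":1,"ax":0,"ay":0,"az":0,"jaw":0.84},{"tx":0,"ty":0,"tz":1,"ax":0,"ay":0,"az":0,"jaw":0.84},{"tx":0,"ty":0,"tz":0,"ax":0,"ay":0,"az":0,"jaw":0.84}]' ;python3 -m inch '[{"tx":0,"ty":0,"tz":0,"ax":0,"ay":0,"az":0,"jaw":0.5},{"tx":0,"ty":0,"tz":0,"ax":0,"ay":0,"az":0,"jaw":0.5},{"tx":0,"ty":0,"tz":0,"ax":0,"ay":0,"az":0,"jaw":0.5},{"tx":0,"ty":0,"tz":0,"ax":0,"ay":0,"az":0,"jaw":0.5},{"tx":0,"ty":0,"tz":0,"ax":0,"ay":0,"az":0,"jaw":0.5}]'
```

```text
t: 5.75
ee_pos: [607.3, 178.2, 50.3]
orientation: [-3.129, -0.276, -0.0]
ft_force: [-0.3, 0.1, 0.6]
width: 73.4
t: 6.38
ee_pos: [607.1, 178.5, 50.0]
orientation: [-3.129, -0.277, -0.0]
ft_force: [0.1, 0.2, 0.0]
width: 43.7
```

Run:
```python
from h import *
a,_,_=shot('top'); b,_,_=shot('scene')
f=lambda im,r0,r1,c0,c1,s:cv2.resize(im[r0:r1,c0:c1,::-1],None,fx=s,fy=s,interpolation=cv2.INTER_CUBIC)
cv2.imwrite('pics/c1.png',np.hstack([cv2.resize(f(a,110,245,195,305,4),(400,500)),cv2.resize(f(b,150,260,200,310,4),(400,500))]))
```

```text
(no output)
```

View pics/c1.png

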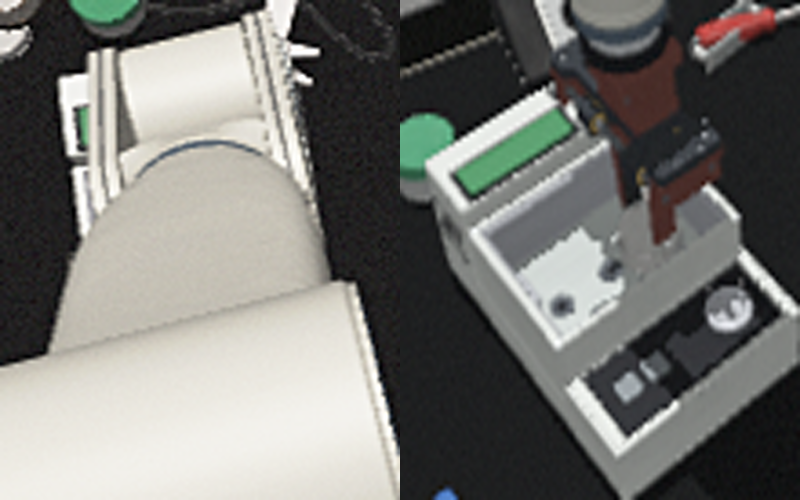

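The left half (top camera) is all arm. On the right, the scene camera shows the fingers (650,220) in the chamber with no disc between them. I'll back off and look again.

```bash
python3 -m inch '[{"tx":0,"ty":0,"tz":0,"ax":0,"ay":0,"az":0,"jaw":0.84},{"tx":0,"ty":0,"tz":0,"ax":0,"ay":0,"az":0,"jaw":0.84},{"tx":0,"ty":0,"tz":0,"ax":0,"ay":0,"az":0,"jaw":0.84},{"tx":0,"ty":0,"tz":-5,"ax":0,"ay":0,"az":0,"jaw":0.84},{"tx":0,"ty":0,"tz":-5,"ax":0,"ay":0,"az":0,"jaw":0.84},{"tx":0,"ty":0,"tz":-5,"ax":0,"ay":0,"az":0,"jaw":0.84},{"tx":0,"ty":5.5,"tz":0,"ax":0,"ay":0,"az":0,"jaw":0.84},{"tx":0,"ty":6,"tz":0,"ax":0,"ay":0,"az":0,"jaw":0.84},{"tx":0,"ty":6,"tz":0,"ax":0,"ay":0,"az":0,"jaw":0.84},{"tx":0,"ty":5.5,"tz":0,"ax":0,"ay":0,"az":0,"jaw":0.84}]'
python3 - <<'E'
from h import *
a,_,W=shot('top')
for d in masks_of('top','standard')[:2]:
    print(d['score'],d['location'],d['pixels'].sum(),rect(W,d['pixels'],40,90))
b,_,W=shot('scene')
for d in masks_of('scene','standard')[:2]:
    print(d['score'],d['location'],d['pixels'].sum(),rect(W,d['pixels'],40,90))
f=lambda im,r0,r1,c0,c1,s:cv2.resize(im[r0:r1,c0:c1,::-1],None,fx=s,fy=s,interpolation=cv2.INTER_CUBIC)
cv2.imwrite('pics/c2.png',np.hstack([cv2.resize(f(a,110,245,195,305,4),(400,500)),cv2.resize(f(b,150,260,200,310,4),(400,500))]))
E
```

```text
t: 7.72
ee_pos: [647.6, -50.0, 200.2]
orientation: [3.129, 0.276, 0.001]
ft_force: [0.8, -0.1, 1.1]
width: 73.9
0.86 [268.3, 175.2] 302 (array([603.8, 175.9]), array([57.5, 55.9]), 5.8, 65.0, 302)
0.24 [250.9, 176.4] 6401 (array([593.8, 219.8]), array([305.6, 198.1]), 10.7, 59.2, 3914)
0.47 [263.9, 201.2] 179 (array([602.2, 181.5]), array([56.1, 52.5]), 7.3, 65.1, 178)
```

View pics/c2.png

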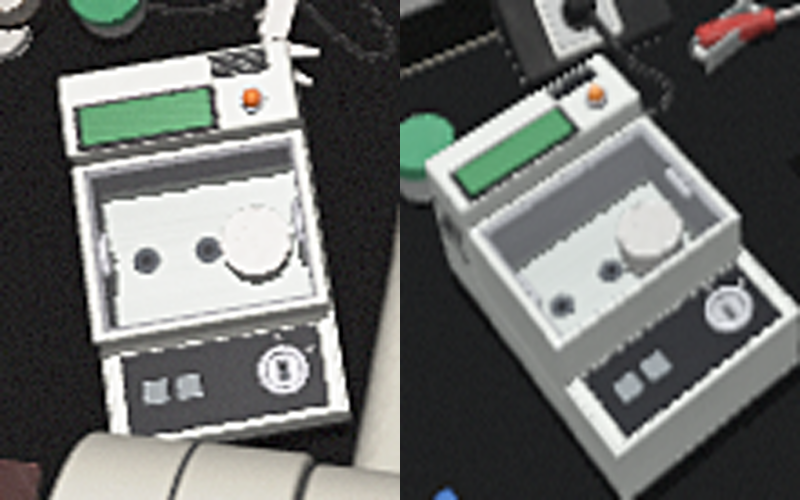

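The disc lies where it was, at (257,243) in the left view. I need to know why the jaws passed it, so I'll check where the fingers really are.

Run:
```python
from h import *
o=get_obs(); print(o['ee_pos'],o['width'])
b,dep,W=shot('scene'); 
m=(abs(W[:,:,0]-o['ee_pos'][0])<130)&(abs(W[:,:,1]-o['ee_pos'][1])<130)&(W[:,:,2]>110)&(W[:,:,2]<330)
P=W[m]; 
for z in range(110,330,15):
    q=P[(P[:,2]>=z)&(P[:,2]<z+15)]
    if len(q): print(z,len(q),q.min(0)[:2].round(),q.max(0)[:2].round())
u=proj('scene',o['ee_pos']); print(u)
c0,r0=int(u[0])-60,max(0,int(u[1])-70)
cr=cv2.resize(b[r0:r0+110,c0:c0+120,::-1],None,fx=5,fy=5,interpolation=cv2.INTER_CUBIC)
cv2.drawMarker(cr,(int((u[0]-c0+.5)*5),int((u[1]-r0+.5)*5)),(0,255,0),0,20,1)
cv2.imwrite('pics/g.png',cr)
```

```text
[647.24470585 -48.73857811 199.7868609 ] 73.96117950174676
215 19 [603. -64.] [690. -31.]
230 46 [600. -68.] [691. -31.]
245 47 [599. -69.] [691. -30.]
260 49 [598. -68.] [694. -30.]
275 33 [596. -51.] [696. -29.]
290 24 [566. -78.] [699. -31.]
305 171 [562. -95.] [726.  -4.]
320 142 [555. -94.] [725.  -3.]
[318.54706681 140.83507684]
```

View pics/g.png

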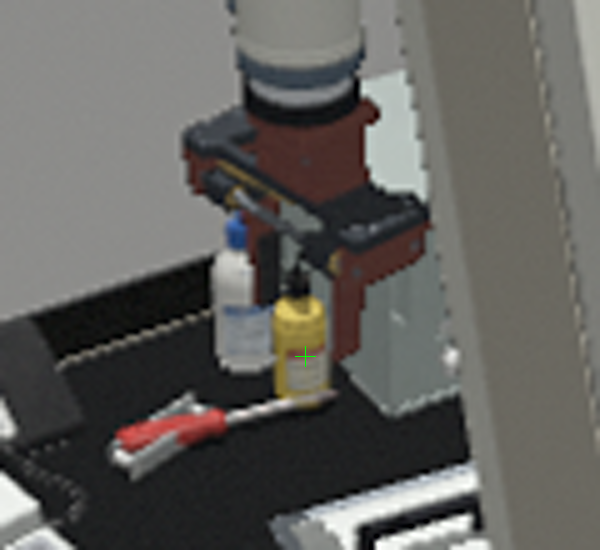

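Run:
```python
from h import *
print(ctrl.tcp_to_grasp, [a for a in dir(ctrl) if a[0]!='_'])
o=get_obs(); p=o['ee_pos']
b,dep,W=shot('scene')
m=(abs(W[:,:,0]-p[0])<75)&(abs(W[:,:,1]-p[1])<40)&(W[:,:,2]>120)&(W[:,:,2]<290)
rows=np.where(m.any(1))[0]
P=W[m]; s=P[np.argsort(P[:,2])]; print(s[:12].round(1))
import numpy as np
print(np.histogram(P[:,2],np.arange(200,300,5)))
h=W[:,:,2]; q=W[(abs(W[:,:,0]-p[0])<100)&(abs(W[:,:,1]-p[1])<100)&(h>280)&(h<330)]; print(np.histogram(q[:,2],np.arange(280,330,4)))
```

```text
18.700000000000003 ['Unreachable', 'close_job', 'tcp_to_grasp']
[[605.3 -46.  221.9]
 [686.9 -45.9 222.2]
 [686.9 -30.1 223.7]
 [685.  -33.  223.7]
 [683.2 -36.  223.7]
 [604.4 -53.2 223.8]
 [687.  -50.  224.8]
 [683.5 -40.2 226.2]
 [602.9 -60.1 226.2]
 [604.6 -45.6 226.5]
 [686.1 -45.6 226.9]
 [685.8 -33.6 227.2]]
(array([ 0,  0,  0,  0,  7, 16, 16, 14, 21, 15, 16, 16, 18, 17, 23, 15,  8,
       10,  0]), array([200, 205, 210, 215, 220, 225, 230, 235, 240, 245, 250, 255, 260,
       265, 270, 275, 280, 285, 290, 295]))
(array([ 8,  4, 10,  3,  6,  8, 26, 36, 48, 56, 52, 67]), array([280, 284, 288, 292, 296, 300, 304, 308, 312, 316, 320, 324, 328]))
```

The camera puts the fingertips at z≈221 while the state reports TCP z=200, so the tips end about 20 mm above the reported TCP. The reported z of 50 was therefore above the disc's 65 mm top. I'll go lower and watch the force.

```bash
python3 -m inch '[{"tx":0,"ty":-6,"tz":0,"ax":0,"ay":0,"az":0,"jaw":0.84},{"tx":0,"ty":-6,"tz":0,"ax":0,"ay":0,"az":0,"jaw":0.84},{"tx":0,"ty":-6,"tz":0,"ax":0,"ay":0,"az":0,"jaw":0.84},{"tx":0,"ty":-5,"tz":0,"ax":0,"ay":0,"az":0,"jaw":0.84},{"tx":0,"ty":0,"tz":5,"ax":0,"ay":0,"az":0,"jaw":0.84},{"tx":0,"ty":0,"tz":5,"ax":0,"ay":0,"az":0,"jaw":0.84},{"tx":-0.1,"ty":0,"tz":4,"ax":0,"ay":0,"az":0,"jaw":0.84},{"tx":0,"ty":0,"tz":0.5,"ax":0,"ay":0,"az":0,"jaw":0.84},{"tx":0,"ty":0,"tz":0,"ax":0,"ay":0,"az":0,"jaw":0.84}]' ; python3 -m inch '[{"tx":0,"ty":0,"tz":0.5,"ax":0,"ay":0,"az":0,"jaw":0.84}]';python3 -m inch '[{"tx":0,"ty":0,"tz":0.5,"ax":0,"ay":0,"az":0,"jaw":0.84}]';python3 -m inch '[{"tx":0,"ty":0,"tz":0.5,"ax":0,"ay":0,"az":0,"jaw":0.84}]'
```

```text
t: 9.15
ee_pos: [606.4, 179.4, 55.8]
orientation: [-3.129, -0.279, -0.001]
ft_force: [-0.0, 0.7, 0.1]
width: 73.8
t: 9.28
ee_pos: [607.8, 179.1, 52.2]
orientation: [-3.129, -0.277, -0.006]
ft_force: [0.9, -1.4, 0.9]
width: 74.1
t: 9.4
ee_pos: [607.1, 178.6, 46.3]
orientation: [-3.129, -0.277, -0.004]
ft_force: [0.4, 0.1, 0.5]
width: 73.4
t: 9.52
ee_pos: [606.5, 178.3, 40.4]
orientation: [-3.129, -0.276, -0.002]
ft_force: [0.1, -0.3, 0.5]
width: 73.6
```

```bash
python3 -m inch '[{"tx":0,"ty":0,"tz":0.4,"ax":0,"ay":0,"az":0,"jaw":0.84}]';python3 -m inch '[{"tx":0,"ty":0,"tz":0.3,"ax":0,"ay":0,"az":0,"jaw":0.84}]';python3 -m inch '[{"tx":0,"ty":0,"tz":0,"ax":0,"ay":0,"az":0,"jaw":0.4},{"tx":0,"ty":0,"tz":0,"ax":0,"ay":0,"az":0,"jaw":0.4},{"tx":0,"ty":0,"tz":0,"ax":0,"ay":0,"az":0,"jaw":0.4},{"tx":0,"ty":0,"tz":0,"ax":0,"ay":0,"az":0,"jaw":0.4}]'
```

```text
t: 9.65
ee_pos: [606.1, 178.2, 35.8]
orientation: [-3.129, -0.276, -0.0]
ft_force: [-0.1, -1.2, -0.3]
width: 73.5
t: 9.78
ee_pos: [606.0, 178.2, 32.6]
orientation: [3.129, 0.276, -0.0]
ft_force: [0.1, 0.3, -0.9]
width: 73.5
t: 10.28
ee_pos: [605.9, 178.2, 32.9]
orientation: [3.129, 0.276, -0.0]
ft_force: [0.0, 1.0, -2.6]
width: 59.4
```

```bash
python3 -m inch '[{"tx":0,"ty":0,"tz":-2,"ax":0,"ay":0,"az":0,"jaw":0.4},{"tx":0,"ty":0,"tz":-4,"ax":0,"ay":0,"az":0,"jaw":0.4},{"tx":0,"ty":0,"tz":-4,"ax":0,"ay":0,"az":0,"jaw":0.4},{"tx":0,"ty":0,"tz":-2,"ax":0,"ay":0,"az":0,"jaw":0.4}]';python3 go.py 440.4 -220.1 100 10.4
```

```text
t: 10.78
ee_pos: [607.3, 178.6, 156.3]
orientation: [-3.129, -0.276, -0.006]
ft_force: [0.5, 0.2, -5.5]
width: 59.4
t10.8 pos[607.3 178.6 156.3] yaw10.1 tilt0.2 w59.4 F[ 0.5  0.2 -5.5] M[ 0.01 -0.15 -0.  ]
 first az -0.3 = 1 x -0.30; then t [-23.61  36.2    5.63] = 8 x [-2.95  4.53  0.7 ]
```

```bash
python3 -m inch '[{"tx":-2.9,"ty":4.5,"tz":0,"ax":0,"ay":0,"az":0,"jaw":0.4},{"tx":-2.9,"ty":4.5,"tz":0,"ax":0,"ay":0,"az":0,"jaw":0.4},{"tx":-2.9,"ty":4.5,"tz":0,"ax":0,"ay":0,"az":0,"jaw":0.4},{"tx":-2.9,"ty":4.5,"tz":0,"ax":0,"ay":0,"az":0,"jaw":0.4},{"tx":-2.9,"ty":4.5,"tz":0,"ax":0,"ay":0,"az":0,"jaw":0.4},{"tx":-2.9,"ty":4.5,"tz":0,"ax":0,"ay":0,"az":0,"jaw":0.4},{"tx":-2.9,"ty":4.5,"tz":0,"ax":0,"ay":0,"az":0,"jaw":0.4},{"tx":-2.9,"ty":4.5,"tz":0,"ax":0,"ay":0,"az":0,"jaw":0.4},{"tx":0,"ty":0,"tz":0,"ax":0,"ay":0,"az":0,"jaw":0.4},{"tx":0,"ty":0,"tz":0,"ax":0,"ay":0,"az":0,"jaw":0.4}]';python3 go.py 440.4 -220.1 -4 10.4
```

```text
t: 12.02
ee_pos: [440.5, -216.7, 153.0]
orientation: [-3.129, -0.275, 0.0]
ft_force: [0.6, 0.1, -5.2]
width: 59.2
t12.0 pos[ 440.5 -216.7  153. ] yaw10.0 tilt0.0 w59.2 F[ 0.6  0.1 -5.2] M[-0.03 -0.11  0.  ]
 first az -0.4 = 1 x -0.36; then t [-0.08  0.33 15.7 ] = 3 x [-0.03  0.11  5.23]
```

```bash
python3 -m inch '[{"tx":-0.05,"ty":0.33,"tz":5,"ax":0,"ay":0,"az":0,"jaw":0.4},{"tx":0,"ty":0,"tz":5,"ax":0,"ay":0,"az":0,"jaw":0.4},{"tx":0,"ty":0,"tz":4,"ax":0,"ay":0,"az":0,"jaw":0.4},{"tx":0,"ty":0,"tz":1,"ax":0,"ay":0,"az":0,"jaw":0.4},{"tx":0,"ty":0,"tz":0.4,"ax":0,"ay":0,"az":0,"jaw":0.4},{"tx":0,"ty":0,"tz":0.15,"ax":0,"ay":0,"az":0,"jaw":0.4},{"tx":0,"ty":0,"tz":0,"ax":0,"ay":0,"az":0,"jaw":0.4}]';python3 -m inch '[{"tx":0,"ty":0,"tz":0.15,"ax":0,"ay":0,"az":0,"jaw":0.4},{"tx":0,"ty":0,"tz":0,"ax":0,"ay":0,"az":0,"jaw":0.4}]'
```

```text
t: 12.9
ee_pos: [441.8, -220.5, -1.4]
orientation: [3.128, 0.277, 0.003]
ft_force: [0.4, 0.0, -4.4]
width: 59.3
t: 13.15
ee_pos: [441.1, -220.3, -3.7]
orientation: [3.129, 0.276, 0.001]
ft_force: [-0.9, 0.1, -4.1]
width: 59.2
```

```bash
python3 -m inch '[{"tx":0,"ty":0,"tz":0.2,"ax":0,"ay":0,"az":0,"jaw":0.4},{"tx":0,"ty":0,"tz":0,"ax":0,"ay":0,"az":0,"jaw":0.4}]';python3 -m inch '[{"tx":0,"ty":0,"tz":0.1,"ax":0,"ay":0,"az":0,"jaw":0.4},{"tx":0,"ty":0,"tz":0,"ax":0,"ay":0,"az":0,"jaw":0.4}]'
```

```text
t: 13.4
ee_pos: [440.8, -220.1, -6.2]
orientation: [-3.129, -0.276, 0.0]
ft_force: [0.4, -0.8, -4.8]
width: 59.0
t: 13.65
ee_pos: [440.9, -220.1, -7.1]
orientation: [-3.129, -0.277, 0.0]
ft_force: [-0.7, -0.5, -3.9]
width: 59.3
```

```bash
python3 -m inch '[{"tx":0,"ty":0,"tz":0,"ax":0,"ay":0,"az":0,"jaw":0.9},{"tx":0,"ty":0,"tz":0,"ax":0,"ay":0,"az":0,"jaw":0.9},{"tx":0,"ty":0,"tz":0,"ax":0,"ay":0,"az":0,"jaw":0.9},{"tx":0,"ty":0,"tz":-2,"ax":0,"ay":0,"az":0,"jaw":0.9},{"tx":0,"ty":0,"tz":-4,"ax":0,"ay":0,"az":0,"jaw":0.9},{"tx":0,"ty":0,"tz":-4,"ax":0,"ay":0,"az":0,"jaw":0.7},{"tx":0,"ty":0,"tz":0,"ax":0,"ay":0,"az":0,"jaw":0.7}]';python3 go.py 430 -327 50 10.4
```

```text
t: 14.52
ee_pos: [443.0, -221.2, 95.7]
orientation: [3.126, 0.276, 0.008]
ft_force: [0.2, 0.9, -0.1]
width: 63.1
t14.5 pos[ 443.  -221.2   95.7] yaw10.1 tilt0.4 w63.1 F[ 0.2  0.9 -0.1] M[ 0.02 -0.1   0.01]
 first az -0.3 = 1 x -0.30; then t [-3.19 10.17  4.57] = 2 x [-1.59  5.08  2.29]
```

```bash
python3 -m inch '[{"tx":-1.5,"ty":5.08,"tz":2,"ax":0,"ay":0,"az":0,"jaw":0.7},{"tx":-1.5,"ty":5.08,"tz":2,"ax":0,"ay":0,"az":0,"jaw":0.7},{"tx":0,"ty":0,"tz":0,"ax":0,"ay":0,"az":0,"jaw":0.7}]';python3 go.py 430 -327 -14 10.4
```

```text
t: 14.9
ee_pos: [427.9, -327.5, 50.7]
orientation: [-3.129, -0.271, 0.003]
ft_force: [-0.5, 0.4, 0.3]
width: 61.8
t14.9 pos[ 427.9 -327.5   50.7] yaw9.9 tilt0.1 w61.8 F[-0.5  0.4  0.3] M[-0.02 -0.05 -0.  ]
 first az -0.5 = 1 x -0.50; then t [ 0.22 -0.01  6.47] = 2 x [ 0.11 -0.    3.24]
```

```bash
python3 -m inch '[{"tx":0.15,"ty":0,"tz":3,"ax":0,"ay":0,"az":0,"jaw":0.7},{"tx":0,"ty":0,"tz":2.5,"ax":0,"ay":0,"az":0,"jaw":0.7},{"tx":0,"ty":0,"tz":0.7,"ax":0,"ay":0,"az":0,"jaw":0.7},{"tx":0,"ty":0,"tz":0,"ax":0,"ay":0,"az":0,"jaw":0.7}]';python3 -m inch '[{"tx":0,"ty":0,"tz":0.2,"ax":0,"ay":0,"az":0,"jaw":0.7},{"tx":0,"ty":0,"tz":0,"ax":0,"ay":0,"az":0,"jaw":0.2},{"tx":0,"ty":0,"tz":0,"ax":0,"ay":0,"az":0,"jaw":0.2},{"tx":0,"ty":0,"tz":0,"ax":0,"ay":0,"az":0,"jaw":0.2},{"tx":0,"ty":0,"tz":0,"ax":0,"ay":0,"az":0,"jaw":0.2},{"tx":0,"ty":0,"tz":0,"ax":0,"ay":0,"az":0,"jaw":0.2}]'
```

```text
t: 15.4
ee_pos: [430.4, -324.4, -9.3]
orientation: [-3.128, -0.277, 0.001]
ft_force: [0.3, -0.7, 0.5]
width: 61.4
t: 16.15
ee_pos: [431.0, -325.4, -10.6]
orientation: [3.129, 0.276, 0.001]
ft_force: [0.9, 0.7, 5.7]
width: 40.6
```

```bash
python3 -m inch '[{"tx":0,"ty":0,"tz":-1,"ax":0,"ay":0,"az":0,"jaw":0.2},{"tx":0,"ty":0,"tz":-5,"ax":0,"ay":0,"az":0,"jaw":0.2},{"tx":0,"ty":0,"tz":-6,"ax":0,"ay":0,"az":0,"jaw":0.2},{"tx":0,"ty":0,"tz":-5,"ax":0,"ay":0,"az":0,"jaw":0.2},{"tx":0,"ty":0,"tz":0,"ax":0,"ay":0,"az":0,"jaw":0.2}]';python3 go.py 593.2 274.7 155 10.4
```

```text
t: 16.77
ee_pos: [432.7, -326.8, 163.3]
orientation: [3.124, 0.276, 0.009]
ft_force: [0.1, -0.6, -2.2]
width: 41.0
t16.8 pos[ 432.7 -326.8  163.3] yaw10.1 tilt0.5 w41.0 F[ 0.1 -0.6 -2.2] M[-0.03 -0.1  -0.05]
 first az -0.3 = 1 x -0.30; then t [ 26.64 -56.27   0.83] = 11 x [ 2.42 -5.12  0.08]
```

```bash
python3 -m inch '[{"tx":2.42,"ty":-5.12,"tz":0.08,"ax":0,"ay":0,"az":0,"jaw":0.2},{"tx":2.42,"ty":-5.12,"tz":0.08,"ax":0,"ay":0,"az":0,"jaw":0.2},{"tx":2.42,"ty":-5.12,"tz":0.08,"ax":0,"ay":0,"az":0,"jaw":0.2},{"tx":2.42,"ty":-5.12,"tz":0.08,"ax":0,"ay":0,"az":0,"jaw":0.2},{"tx":2.42,"ty":-5.12,"tz":0.08,"ax":0,"ay":0,"az":0,"jaw":0.2},{"tx":2.42,"ty":-5.12,"tz":0.08,"ax":0,"ay":0,"az":0,"jaw":0.2},{"tx":2.42,"ty":-5.12,"tz":0.08,"ax":0,"ay":0,"az":0,"jaw":0.2},{"tx":2.42,"ty":-5.12,"tz":0.08,"ax":0,"ay":0,"az":0,"jaw":0.2},{"tx":2.42,"ty":-5.12,"tz":0.08,"ax":0,"ay":0,"az":0,"jaw":0.2},{"tx":2.42,"ty":-5.12,"tz":0.08,"ax":0,"ay":0,"az":0,"jaw":0.2},{"tx":2.42,"ty":-5.12,"tz":0.08,"ax":0,"ay":0,"az":0,"jaw":0.2},{"tx":0,"ty":0,"tz":0,"ax":0,"ay":0,"az":-0.3,"jaw":0.2}]';python3 -m inch '[{"tx":0,"ty":0,"tz":0,"ax":0,"ay":0,"az":0,"jaw":0.2}]'; python3 go.py 593.2 274.7 36 10.4
```

```text
t: 18.27
ee_pos: [593.5, 279.2, 148.2]
orientation: [3.128, 0.291, -0.002]
ft_force: [-0.7, -0.3, -2.0]
width: 40.9
t: 18.4
ee_pos: [592.6, 275.2, 148.4]
orientation: [3.127, 0.286, -0.005]
ft_force: [0.3, -0.5, -1.7]
width: 40.6
t18.4 pos[592.6 275.2 148.4] yaw10.4 tilt0.2 w40.6 F[ 0.3 -0.5 -1.7] M[ 0.   -0.08 -0.02]
 first az 0.0 = 1 x 0.04; then t [ 0.05  0.06 11.24] = 2 x [0.03 0.03 5.62]
```

```bash
python3 -m inch '[{"tx":0.05,"ty":0.05,"tz":4,"ax":0,"ay":0,"az":0,"jaw":0.2},{"tx":0,"ty":0,"tz":4,"ax":0,"ay":0,"az":0,"jaw":0.2},{"tx":0,"ty":0,"tz":2.5,"ax":0,"ay":0,"az":0,"jaw":0.2},{"tx":0,"ty":0,"tz":0.6,"ax":0,"ay":0,"az":0,"jaw":0.2},{"tx":0,"ty":0,"tz":0,"ax":0,"ay":0,"az":0,"jaw":0.2}]';python3 -m inch '[{"tx":0,"ty":0,"tz":0.2,"ax":0,"ay":0,"az":0,"jaw":0.2},{"tx":0,"ty":0,"tz":0,"ax":0,"ay":0,"az":0,"jaw":0.2}]'
```

```text
t: 19.02
ee_pos: [594.6, 274.6, 39.3]
orientation: [3.129, 0.283, -0.001]
ft_force: [0.9, 0.5, -2.2]
width: 40.8
t: 19.27
ee_pos: [595.1, 275.7, 38.2]
orientation: [-3.128, -0.285, -0.002]
ft_force: [-0.6, -0.3, -1.9]
width: 40.9
```

```bash
python3 -m inch '[{"tx":-0.15,"ty":0.05,"tz":0.3,"ax":0,"ay":0,"az":0,"jaw":0.2},{"tx":0,"ty":0,"tz":0,"ax":0,"ay":0,"az":0,"jaw":0.2}]';python3 -m inch '[{"tx":0,"ty":0,"tz":0.15,"ax":0,"ay":0,"az":0,"jaw":0.2},{"tx":0,"ty":0,"tz":0,"ax":0,"ay":0,"az":0,"jaw":0.2}]'
```

```text
t: 19.52
ee_pos: [593.4, 275.0, 34.5]
orientation: [-3.128, -0.285, -0.001]
ft_force: [-0.0, 0.3, 0.3]
width: 40.6
t: 19.77
ee_pos: [593.4, 275.0, 34.4]
orientation: [-3.128, -0.285, -0.001]
ft_force: [-3.5, -2.1, 11.7]
width: 40.9
```

```bash
python3 -m inch '[{"tx":0,"ty":0,"tz":-0.15,"ax":0,"ay":0,"az":0,"jaw":0.65},{"tx":0,"ty":0,"tz":0,"ax":0,"ay":0,"az":0,"jaw":0.65},{"tx":0,"ty":0,"tz":0,"ax":0,"ay":0,"az":0,"jaw":0.65},{"tx":0,"ty":0,"tz":-2,"ax":0,"ay":0,"az":0,"jaw":0.65},{"tx":0,"ty":0,"tz":-5,"ax":0,"ay":0,"az":0,"jaw":0.65},{"tx":0,"ty":0,"tz":-5,"ax":0,"ay":0,"az":0,"jaw":0.65},{"tx":0,"ty":0,"tz":0,"ax":0,"ay":0,"az":-10.5,"jaw":0.65},{"tx":0,"ty":0,"tz":0,"ax":0,"ay":0,"az":-2.3,"jaw":0.65},{"tx":0,"ty":0,"tz":0,"ax":0,"ay":0,"az":0,"jaw":0.65}]';python3 go.py 616.5 -367 150 23
```

```text
t: 20.9
ee_pos: [593.5, 274.9, 155.6]
orientation: [-3.077, -0.631, -0.002]
ft_force: [0.3, 0.3, 0.3]
width: 57.3
t20.9 pos[593.5 274.9 155.6] yaw23.2 tilt0.1 w57.3 F[0.3 0.3 0.3] M[ 0.04 -0.04 -0.04]
 first az 0.2 = 1 x 0.17; then t [-22.96  59.99   0.56] = 11 x [-2.09  5.45  0.05]
```

```bash
python3 -m inch '[{"tx":-2.09,"ty":5.45,"tz":0.05,"ax":0,"ay":0,"az":0,"jaw":0.65},{"tx":-2.09,"ty":5.45,"tz":0.05,"ax":0,"ay":0,"az":0,"jaw":0.65},{"tx":-2.09,"ty":5.45,"tz":0.05,"ax":0,"ay":0,"az":0,"jaw":0.65},{"tx":-2.09,"ty":5.45,"tz":0.05,"ax":0,"ay":0,"az":0,"jaw":0.65},{"tx":-2.09,"ty":5.45,"tz":0.05,"ax":0,"ay":0,"az":0,"jaw":0.65},{"tx":-2.09,"ty":5.45,"tz":0.05,"ax":0,"ay":0,"az":0,"jaw":0.65},{"tx":-2.09,"ty":5.45,"tz":0.05,"ax":0,"ay":0,"az":0,"jaw":0.65},{"tx":-2.09,"ty":5.45,"tz":0.05,"ax":0,"ay":0,"az":0,"jaw":0.65},{"tx":-2.09,"ty":5.45,"tz":0.05,"ax":0,"ay":0,"az":0,"jaw":0.65},{"tx":-2.09,"ty":5.45,"tz":0.05,"ax":0,"ay":0,"az":0,"jaw":0.65},{"tx":-2.09,"ty":5.45,"tz":4,"ax":0,"ay":0,"az":0,"jaw":0.65},{"tx":0,"ty":0,"tz":4,"ax":0,"ay":0,"az":0,"jaw":0.65}]';python3 -m inch '[{"tx":0,"ty":0,"tz":0,"ax":0,"ay":0,"az":0,"jaw":0.65}]'; python3 go.py 616.5 -367 -8 23
python3 - <<'E'
from h import *
im,dep,W=shot('top')
for k,lo,hi in(('disc',55,66),('plate_square',7,16),('plate_oblong',6,14),('standard',20,29),('lid',24,40)):
    for d in masks_of('top',k)[:2]:
        try: print(k,round(d['score'],2),rect(W,d['pixels'],lo,hi))
        except Exception as e: print(k,'-')
E
```

```text
t: 22.4
ee_pos: [618.2, -364.7, 74.3]
orientation: [3.076, 0.623, 0.004]
ft_force: [0.8, 1.2, 0.5]
width: 57.3
t: 22.52
ee_pos: [615.1, -359.2, 70.6]
orientation: [-3.073, -0.628, 0.008]
ft_force: [-0.2, -0.5, 0.8]
width: 57.1
t22.5 pos[ 615.1 -359.2   70.6] yaw23.1 tilt0.4 w57.1 F[-0.2 -0.5  0.8] M[ 0.07 -0.1  -0.01]
 first az 0.1 = 1 x 0.09; then t [-0.18  0.78  7.86] = 2 x [-0.09  0.39  3.93]
disc 0.6 (array([591.8, 270.6]), array([38.4, 37.8]), 76.0, 61.3, 125)
standard 0.66 (array([0., 0.]), array([0., 0.]), 0.0, nan, 0)
standard 0.36 (array([602.6, -91.3]), array([130.1, 144. ]), 82.5, 28.1, 135)
lid 0.9 (array([601.6, -90.3]), array([133.6, 146.3]), 83.0, 32.6, 1340)
  return _methods._mean(a, axis=axis, dtype=dtype,
  ret = ret.dtype.type(ret / rcount)
```

```bash
python3 -m inch '[{"tx":-0.18,"ty":0.75,"tz":3,"ax":0,"ay":0,"az":0,"jaw":0.65},{"tx":0,"ty":0,"tz":3,"ax":0,"ay":0,"az":0,"jaw":0.65},{"tx":0,"ty":0,"tz":1.7,"ax":0,"ay":0,"az":0,"jaw":0.65},{"tx":0,"ty":0,"tz":0,"ax":0,"ay":0,"az":0,"jaw":0.65},{"tx":0,"ty":0,"tz":0,"ax":0,"ay":0,"az":0,"jaw":0.65}]'; python3 go.py 616.5 -367 -8 23
```

```text
t: 23.45
ee_pos: [620.0, -367.9, -1.8]
orientation: [3.076, 0.632, 0.002]
ft_force: [-0.2, 0.8, 0.9]
width: 57.1
t23.4 pos[ 620.  -367.9   -1.8] yaw23.2 tilt0.1 w57.1 F[-0.2  0.8  0.9] M[-0.05 -0.14  0.02]
 first az 0.2 = 1 x 0.22; then t [-0.29 -0.22  0.62] = 1 x [-0.29 -0.22  0.62]
```

```bash
python3 -m inch '[{"tx":-0.3,"ty":-0.1,"tz":0.6,"ax":0,"ay":0,"az":0,"jaw":0.65},{"tx":0,"ty":0,"tz":0,"ax":0,"ay":0,"az":0,"jaw":0.65},{"tx":0,"ty":0,"tz":0,"ax":0,"ay":0,"az":0,"jaw":0.2},{"tx":0,"ty":0,"tz":0,"ax":0,"ay":0,"az":0,"jaw":0.2},{"tx":0,"ty":0,"tz":0,"ax":0,"ay":0,"az":0,"jaw":0.2},{"tx":0,"ty":0,"tz":0,"ax":0,"ay":0,"az":0,"jaw":0.2},{"tx":0,"ty":0,"tz":0,"ax":0,"ay":0,"az":0,"jaw":0.2}]'
```

```text
t: 24.32
ee_pos: [615.9, -367.8, -9.2]
orientation: [3.077, 0.632, -0.0]
ft_force: [-0.3, -0.1, -0.6]
width: 18.0
```

```bash
python3 -m inch '[{"tx":0,"ty":0,"tz":-0.5,"ax":0,"ay":0,"az":0,"jaw":0.65},{"tx":0,"ty":0,"tz":0,"ax":0,"ay":0,"az":0,"jaw":0.65},{"tx":0,"ty":0,"tz":0,"ax":0,"ay":0,"az":0,"jaw":0.65},{"tx":0,"ty":0,"tz":0,"ax":0,"ay":0,"az":0,"jaw":0.65},{"tx":0.1,"ty":0,"tz":0.5,"ax":0,"ay":0,"az":0,"jaw":0.65},{"tx":0,"ty":0,"tz":0.5,"ax":0,"ay":0,"az":0,"jaw":0.65}]';python3 -m inch '[{"tx":0,"ty":0,"tz":0.3,"ax":0,"ay":0,"az":0,"jaw":0.65},{"tx":0,"ty":0,"tz":0,"ax":0,"ay":0,"az":0,"jaw":0.65}]'; python3 -m inch '[{"tx":0,"ty":0,"tz":0.2,"ax":0,"ay":0,"az":0,"jaw":0.65},{"tx":0,"ty":0,"tz":0,"ax":0,"ay":0,"az":0,"jaw":0.65}]'
```

```text
t: 25.08
ee_pos: [616.8, -367.3, -14.6]
orientation: [-3.077, -0.632, 0.0]
ft_force: [-0.4, -0.3, -0.9]
width: 57.2
t: 25.32
ee_pos: [616.5, -367.2, -17.7]
orientation: [-3.077, -0.632, 0.001]
ft_force: [0.7, 1.1, -0.2]
width: 57.2
t: 25.58
ee_pos: [616.8, -367.4, -19.2]
orientation: [-3.077, -0.632, 0.0]
ft_force: [0.5, -0.7, 1.0]
width: 57.4
```

```bash
python3 -m inch '[{"tx":0,"ty":0,"tz":0,"ax":0,"ay":0,"az":0,"jaw":0.2},{"tx":0,"ty":0,"tz":0,"ax":0,"ay":0,"az":0,"jaw":0.2},{"tx":0,"ty":0,"tz":0,"ax":0,"ay":0,"az":0,"jaw":0.2},{"tx":0,"ty":0,"tz":0,"ax":0,"ay":0,"az":0,"jaw":0.2},{"tx":0,"ty":0,"tz":0,"ax":0,"ay":0,"az":0,"jaw":0.2}]'
```

```text
t: 26.2
ee_pos: [617.0, -367.5, -19.0]
orientation: [3.077, 0.632, 0.0]
ft_force: [0.2, 0.0, 0.7]
width: 39.5
```

```bash
python3 -m inch '[{"tx":0,"ty":0,"tz":-1,"ax":0,"ay":0,"az":0,"jaw":0.2},{"tx":0,"ty":0,"tz":-5,"ax":0,"ay":0,"az":0,"jaw":0.2},{"tx":0,"ty":0,"tz":-5,"ax":0,"ay":0,"az":0,"jaw":0.2},{"tx":0,"ty":0,"tz":-4,"ax":0,"ay":0,"az":0,"jaw":0.2},{"tx":0,"ty":0,"tz":0,"ax":0,"ay":0,"az":10.5,"jaw":0.2},{"tx":0,"ty":0,"tz":0,"ax":0,"ay":0,"az":2.3,"jaw":0.2},{"tx":0,"ty":0,"tz":0,"ax":0,"ay":0,"az":0,"jaw":0.2}]';python3 go.py 612.6 168.5 130 10.4
```

```text
t: 27.08
ee_pos: [616.6, -367.4, 131.3]
orientation: [3.129, 0.285, 0.0]
ft_force: [0.6, 0.4, -1.6]
width: 40.0
t27.1 pos[ 616.6 -367.4  131.3] yaw10.4 tilt0.0 w40.0 F[ 0.6  0.4 -1.6] M[-0.04 -0.07  0.02]
 first az 0.0 = 1 x 0.02; then t [  9.28 -52.78   0.13] = 9 x [ 1.03 -5.86  0.01]
```

```bash
python3 -m inch '[{"tx":1.03,"ty":-5.86,"tz":0,"ax":0,"ay":0,"az":0,"jaw":0.2},{"tx":1.03,"ty":-5.86,"tz":0,"ax":0,"ay":0,"az":0,"jaw":0.2},{"tx":1.03,"ty":-5.86,"tz":0,"ax":0,"ay":0,"az":0,"jaw":0.2},{"tx":1.03,"ty":-5.86,"tz":0,"ax":0,"ay":0,"az":0,"jaw":0.2},{"tx":1.03,"ty":-5.86,"tz":0,"ax":0,"ay":0,"az":0,"jaw":0.2},{"tx":1.03,"ty":-5.86,"tz":0,"ax":0,"ay":0,"az":0,"jaw":0.2},{"tx":1.03,"ty":-5.86,"tz":0,"ax":0,"ay":0,"az":0,"jaw":0.2},{"tx":1.03,"ty":-5.86,"tz":0,"ax":0,"ay":0,"az":0,"jaw":0.2},{"tx":1.03,"ty":-5.86,"tz":0,"ax":0,"ay":0,"az":0,"jaw":0.2},{"tx":0,"ty":0,"tz":0,"ax":0,"ay":0,"az":0,"jaw":0.2},{"tx":0,"ty":0,"tz":0,"ax":0,"ay":0,"az":0,"jaw":0.2}]';python3 go.py 612.6 168.5 28 10.4
```

```text
t: 28.45
ee_pos: [612.5, 167.8, 130.7]
orientation: [3.128, 0.287, -0.001]
ft_force: [-0.2, 0.4, -2.1]
width: 39.7
t28.4 pos[612.5 167.8 130.7] yaw10.5 tilt0.0 w39.7 F[-0.2  0.4 -2.1] M[-0.03 -0.06 -0.  ]
 first az 0.1 = 1 x 0.09; then t [ 0.02 -0.07 10.27] = 2 x [ 0.01 -0.03  5.14]
```

```bash
python3 -m inch '[{"tx":0,"ty":-0.05,"tz":4,"ax":0,"ay":0,"az":0,"jaw":0.2},{"tx":0,"ty":0,"tz":4,"ax":0,"ay":0,"az":0,"jaw":0.2},{"tx":0,"ty":0,"tz":1.8,"ax":0,"ay":0,"az":0,"jaw":0.2},{"tx":0,"ty":0,"tz":0.4,"ax":0,"ay":0,"az":0,"jaw":0.2},{"tx":0,"ty":0,"tz":0,"ax":0,"ay":0,"az":0,"jaw":0.2},{"tx":0,"ty":0,"tz":0,"ax":0,"ay":0,"az":0,"jaw":0.2}]'; python3 go.py 612.6 168.5 26.5 10.4
```

```text
t: 29.2
ee_pos: [613.9, 168.7, 30.3]
orientation: [-3.128, -0.285, -0.004]
ft_force: [-0.7, -0.4, -1.8]
width: 39.9
t29.2 pos[613.9 168.7  30.3] yaw10.4 tilt0.1 w39.9 F[-0.7 -0.4 -1.8] M[-0.09 -0.06  0.03]
 first az -0.0 = 1 x -0.01; then t [-0.13 -0.01  0.38] = 1 x [-0.13 -0.01  0.38]
```

```bash
python3 -m inch '[{"tx":-0.1,"ty":0,"tz":0.3,"ax":0,"ay":0,"az":0,"jaw":0.2},{"tx":0,"ty":0,"tz":0,"ax":0,"ay":0,"az":0,"jaw":0.2}]'; python3 -m inch '[{"tx":0,"ty":0,"tz":0.1,"ax":0,"ay":0,"az":0,"jaw":0.2},{"tx":0,"ty":0,"tz":0,"ax":0,"ay":0,"az":0,"jaw":0.2}]'
```

```text
t: 29.45
ee_pos: [611.7, 168.4, 26.1]
orientation: [-3.129, -0.285, -0.0]
ft_force: [0.8, 0.1, -1.9]
width: 39.5
t: 29.7
ee_pos: [611.7, 168.5, 25.9]
orientation: [-3.129, -0.285, 0.0]
ft_force: [-3.6, -0.9, 7.2]
width: 39.6
```

```bash
python3 -m inch '[{"tx":0,"ty":0,"tz":-0.05,"ax":0,"ay":0,"az":0,"jaw":0.65},{"tx":0,"ty":0,"tz":0,"ax":0,"ay":0,"az":0,"jaw":0.65},{"tx":0,"ty":0,"tz":0,"ax":0,"ay":0,"az":0,"jaw":0.65},{"tx":0,"ty":0,"tz":-2,"ax":0,"ay":0,"az":0,"jaw":0.65},{"tx":0,"ty":0,"tz":-5,"ax":0,"ay":0,"az":0,"jaw":0.65},{"tx":0,"ty":0,"tz":-5,"ax":0,"ay":0,"az":0,"jaw":0.55},{"tx":0,"ty":0,"tz":0,"ax":0,"ay":0,"az":9.6,"jaw":0.55},{"tx":0,"ty":0,"tz":0,"ax":0,"ay":0,"az":0,"jaw":0.55}]';python3 go.py 527.5 -388.4 100 0.8
```

```text
t: 30.7
ee_pos: [612.3, 168.4, 147.3]
orientation: [-3.141, -0.024, -0.004]
ft_force: [0.5, -0.2, 0.6]
width: 48.2
t30.7 pos[612.3 168.4 147.3] yaw0.9 tilt0.1 w48.2 F[ 0.5 -0.2  0.6] M[-0.05 -0.06  0.  ]
 first az 0.1 = 1 x 0.07; then t [-9.25 55.56  4.73] = 10 x [-0.93  5.56  0.47]
```

```bash
python3 -m inch '[{"tx":-0.93,"ty":5.56,"tz":0.3,"ax":0,"ay":0,"az":0,"jaw":0.55},{"tx":-0.93,"ty":5.56,"tz":0.3,"ax":0,"ay":0,"az":0,"jaw":0.55},{"tx":-0.93,"ty":5.56,"tz":0.3,"ax":0,"ay":0,"az":0,"jaw":0.55},{"tx":-0.93,"ty":5.56,"tz":0.3,"ax":0,"ay":0,"az":0,"jaw":0.55},{"tx":-0.93,"ty":5.56,"tz":0.3,"ax":0,"ay":0,"az":0,"jaw":0.55},{"tx":-0.93,"ty":5.56,"tz":0.3,"ax":0,"ay":0,"az":0,"jaw":0.55},{"tx":-0.93,"ty":5.56,"tz":0.8,"ax":0,"ay":0,"az":0,"jaw":0.55},{"tx":-0.93,"ty":5.56,"tz":1,"ax":0,"ay":0,"az":0,"jaw":0.55},{"tx":-0.93,"ty":5.56,"tz":2,"ax":0,"ay":0,"az":0,"jaw":0.55},{"tx":-0.93,"ty":5.56,"tz":2,"ax":0,"ay":0,"az":0,"jaw":0.55},{"tx":0,"ty":0,"tz":0,"ax":0,"ay":0,"az":0,"jaw":0.55},{"tx":0,"ty":0,"tz":0,"ax":0,"ay":0,"az":0,"jaw":0.55}]'; python3 go.py 527.5 -388.4 -19 0.8; python3 - <<'E' 2>/dev/null
from h import *
im,dep,W=shot('top')
for k,lo,hi in(('disc',55,66),('plate_square',52,60),('plate_oblong',6,14),('standard',20,29),('lid',24,40)):
    for d in masks_of('top',k)[:2]:
        try: print(k,round(d['score'],2),rect(W,d['pixels'],lo,hi))
        except Exception as e: print(k,'-')
E
```

```text
t: 32.2
ee_pos: [526.0, -388.2, 68.9]
orientation: [-3.14, -0.024, 0.002]
ft_force: [-0.2, 0.5, -1.1]
width: 48.2
t32.2 pos[ 526.  -388.2   68.9] yaw0.9 tilt0.1 w48.2 F[-0.2  0.5 -1.1] M[ 0.02 -0.03 -0.05]
 first az 0.1 = 1 x 0.07; then t [0.15 0.02 8.79] = 2 x [0.08 0.01 4.39]
disc 0.59 (array([593.6, 271.5]), array([41.1, 39.5]), 47.6, 61.7, 135)
disc 0.4 (array([ 597.6, -118.1]), array([107.5,  16.4]), 82.6, 63.7, 80)
plate_square 0.55 (array([611.3, 165.4]), array([38.2, 35. ]), 2.3, 57.1, 104)
plate_square 0.25 (array([498.7, 153.2]), array([19.6, 23.9]), 45.6, 58.9, 15)
lid 0.69 (array([ 598. , -119.2]), array([191.4, 147.7]), 82.8, 32.7, 2365)
```

```bash
python3 -m inch '[{"tx":0.1,"ty":0,"tz":4,"ax":0,"ay":0,"az":0,"jaw":0.55},{"tx":0,"ty":0,"tz":3,"ax":0,"ay":0,"az":0,"jaw":0.55},{"tx":0,"ty":0,"tz":1,"ax":0,"ay":0,"az":0,"jaw":0.55},{"tx":0,"ty":0,"tz":0.5,"ax":0,"ay":0,"az":0,"jaw":0.55},{"tx":0,"ty":0,"tz":0,"ax":0,"ay":0,"az":0,"jaw":0.55}]'; python3 -m inch '[{"tx":0,"ty":0,"tz":0.3,"ax":0,"ay":0,"az":0,"jaw":0.55},{"tx":0,"ty":0,"tz":0,"ax":0,"ay":0,"az":0,"jaw":0.55}]'; python3 go.py 527.5 -388.4 -19 0.8
```

```text
t: 33.12
ee_pos: [528.1, -389.1, -14.9]
orientation: [3.141, 0.022, 0.001]
ft_force: [0.2, 0.8, 0.8]
width: 48.6
t: 33.38
ee_pos: [527.7, -389.1, -18.2]
orientation: [3.141, 0.022, 0.001]
ft_force: [0.1, 0.4, -0.1]
width: 48.0
t33.4 pos[ 527.7 -389.1  -18.2] yaw0.8 tilt0.0 w48.0 F[ 0.1  0.4 -0.1] M[-0.03 -0.04  0.  ]
 first az -0.0 = 1 x -0.01; then t [-0.02 -0.07  0.08] = 1 x [-0.02 -0.07  0.08]
```

```bash
python3 -m inch '[{"tx":0,"ty":0,"tz":0.1,"ax":0,"ay":0,"az":0,"jaw":0.2},{"tx":0,"ty":0,"tz":0,"ax":0,"ay":0,"az":0,"jaw":0.2},{"tx":0,"ty":0,"tz":0,"ax":0,"ay":0,"az":0,"jaw":0.2},{"tx":0,"ty":0,"tz":0,"ax":0,"ay":0,"az":0,"jaw":0.2}]'; python3 -m inch '[{"tx":0,"ty":0,"tz":-2,"ax":0,"ay":0,"az":0,"jaw":0.2},{"tx":0,"ty":0,"tz":-5,"ax":0,"ay":0,"az":0,"jaw":0.2},{"tx":0,"ty":0,"tz":-5,"ax":0,"ay":0,"az":0,"jaw":0.2},{"tx":0,"ty":0,"tz":-4,"ax":0,"ay":0,"az":0,"jaw":0.2},{"tx":0,"ty":0,"tz":0,"ax":0,"ay":0,"az":-9.6,"jaw":0.2},{"tx":0,"ty":0,"tz":0,"ax":0,"ay":0,"az":0,"jaw":0.2}]'; python3 go.py 602.9 222 130 10.4
```

```text
t: 33.88
ee_pos: [527.5, -388.9, -19.6]
orientation: [3.141, 0.022, -0.0]
ft_force: [-0.1, 0.5, 1.6]
width: 30.0
t: 34.62
ee_pos: [527.7, -389.0, 142.1]
orientation: [3.128, 0.283, 0.002]
ft_force: [-0.3, 0.1, -1.2]
width: 29.3
t34.6 pos[ 527.7 -389.   142.1] yaw10.3 tilt0.1 w29.3 F[-0.3  0.1 -1.2] M[-0.02 -0.06  0.02]
 first az -0.1 = 1 x -0.08; then t [ 18.42 -58.74   1.21] = 11 x [ 1.67 -5.34  0.11]
```

```bash
python3 -m inch '[{"tx":1.67,"ty":-5.34,"tz":0.1,"ax":0,"ay":0,"az":0,"jaw":0.2},{"tx":1.67,"ty":-5.34,"tz":0.1,"ax":0,"ay":0,"az":0,"jaw":0.2},{"tx":1.67,"ty":-5.34,"tz":0.1,"ax":0,"ay":0,"az":0,"jaw":0.2},{"tx":1.67,"ty":-5.34,"tz":0.1,"ax":0,"ay":0,"az":0,"jaw":0.2},{"tx":1.67,"ty":-5.34,"tz":0.1,"ax":0,"ay":0,"az":0,"jaw":0.2},{"tx":1.67,"ty":-5.34,"tz":0.1,"ax":0,"ay":0,"az":0,"jaw":0.2},{"tx":1.67,"ty":-5.34,"tz":0.1,"ax":0,"ay":0,"az":0,"jaw":0.2},{"tx":1.67,"ty":-5.34,"tz":0.1,"ax":0,"ay":0,"az":0,"jaw":0.2},{"tx":1.67,"ty":-5.34,"tz":0.1,"ax":0,"ay":0,"az":0,"jaw":0.2},{"tx":1.67,"ty":-5.34,"tz":0.1,"ax":0,"ay":0,"az":0,"jaw":0.2},{"tx":1.67,"ty":-5.34,"tz":0.1,"ax":0,"ay":0,"az":0,"jaw":0.2},{"tx":0,"ty":0,"tz":0,"ax":0,"ay":0,"az":0,"jaw":0.2}]';python3 -m inch '[{"tx":0,"ty":0,"tz":0,"ax":0,"ay":0,"az":0,"jaw":0.2}]'; python3 go.py 602.9 222.5 30 10.4
```

```text
t: 36.12
ee_pos: [601.9, 225.7, 128.9]
orientation: [-3.128, -0.286, 0.0]
ft_force: [-0.3, -0.3, -1.7]
width: 29.4
t: 36.25
ee_pos: [601.4, 221.6, 128.8]
orientation: [3.128, 0.283, -0.002]
ft_force: [0.3, -0.4, -1.4]
width: 29.8
t36.2 pos[601.4 221.6 128.8] yaw10.3 tilt0.1 w29.8 F[ 0.3 -0.4 -1.4] M[-0.04 -0.05 -0.02]
 first az -0.1 = 1 x -0.07; then t [ 0.17 -0.06  9.88] = 2 x [ 0.08 -0.03  4.94]
```

```bash
python3 -m inch '[{"tx":0.05,"ty":0,"tz":4,"ax":0,"ay":0,"az":0,"jaw":0.2},{"tx":0,"ty":0,"tz":4,"ax":0,"ay":0,"az":0,"jaw":0.2},{"tx":0,"ty":0,"tz":1.8,"ax":0,"ay":0,"az":0,"jaw":0.2},{"tx":0,"ty":0,"tz":0.3,"ax":0,"ay":0,"az":0,"jaw":0.2},{"tx":0,"ty":0,"tz":0,"ax":0,"ay":0,"az":0,"jaw":0.2},{"tx":0,"ty":0,"tz":0,"ax":0,"ay":0,"az":0,"jaw":0.2}]'; python3 go.py 602.9 222.5 25.5 10.4
```

```text
t: 37.0
ee_pos: [603.7, 222.4, 29.9]
orientation: [-3.128, -0.284, -0.004]
ft_force: [-0.1, 0.0, -1.5]
width: 29.4
t37.0 pos[603.7 222.4  29.9] yaw10.4 tilt0.1 w29.4 F[-0.1  0.  -1.5] M[-0.01 -0.15 -0.01]
 first az -0.0 = 1 x -0.01; then t [-0.08 -0.03  0.44] = 1 x [-0.08 -0.03  0.44]
```

```bash
python3 -m inch '[{"tx":0,"ty":0,"tz":0.25,"ax":0,"ay":0,"az":0,"jaw":0.2},{"tx":0,"ty":0,"tz":0,"ax":0,"ay":0,"az":0,"jaw":0.2}]'; python3 -m inch '[{"tx":0,"ty":0,"tz":0.1,"ax":0,"ay":0,"az":0,"jaw":0.2},{"tx":0,"ty":0,"tz":0,"ax":0,"ay":0,"az":0,"jaw":0.2}]'
```

```text
t: 37.25
ee_pos: [602.7, 222.2, 26.2]
orientation: [-3.129, -0.285, -0.001]
ft_force: [-0.4, -0.2, -1.4]
width: 29.8
t: 37.5
ee_pos: [602.8, 222.2, 25.4]
orientation: [-3.129, -0.285, -0.0]
ft_force: [-1.4, -0.2, 4.4]
width: 29.5
```

```bash
python3 -m inch '[{"tx":0,"ty":0,"tz":0,"ax":0,"ay":0,"az":0,"jaw":0.55},{"tx":0,"ty":0,"tz":0,"ax":0,"ay":0,"az":0,"jaw":0.55},{"tx":0,"ty":0,"tz":0,"ax":0,"ay":0,"az":0,"jaw":0.55},{"tx":0,"ty":0,"tz":-2,"ax":0,"ay":0,"az":0,"jaw":0.55},{"tx":0,"ty":0,"tz":-5,"ax":0,"ay":0,"az":0,"jaw":0.55},{"tx":0,"ty":0,"tz":-6,"ax":0,"ay":0,"az":0,"jaw":0.55},{"tx":0,"ty":0,"tz":0,"ax":0,"ay":0,"az":0,"jaw":0.55}]'; python3 - <<'E' 2>/dev/null
from h import *
im,dep,W=shot('top')
for k,lo,hi in(('standard',20,30),('lid',24,40),('lid',58,75),('pad',3,8),('key_rest',30,39)):
    for d in masks_of('top',k)[:2]:
        try: print(k,round(d['score'],2),rect(W,d['pixels'],lo,hi))
        except Exception as e: print(k,'-')
P=W[(W[:,:,2]>19)&(W[:,:,2]<32)&(abs(W[:,:,0]-440)<60)&(abs(W[:,:,1]+220)<60)]; print('std cloud',len(P),P.mean(0),P.min(0),P.max(0))
P=W[(W[:,:,2]>45)&(W[:,:,2]<85)&(abs(W[:,:,0]-436)<40)&(abs(W[:,:,1]+72)<40)]; print('key cloud',len(P),P.mean(0),P.min(0),P.max(0))
E
python3 go.py 598.2 -119.3 90 -6.7
```

```text
t: 38.38
ee_pos: [606.4, 223.4, 161.9]
orientation: [-3.126, -0.284, -0.017]
ft_force: [-0.5, -0.1, -0.4]
width: 48.4
standard 0.89 (array([ 412.4, -212.2]), array([56.3, 57.2]), 44.8, 25.4, 268)
lid 0.63 (array([600.8, 147.4]), array([289.6,  51.8]), 10.5, 34.1, 44)
lid 0.63 (array([603.1, 150.6]), array([299.1,  58.7]), 10.7, 62.2, 381)
pad 0.95 (array([ 443.8, -220.4]), array([94.6, 88. ]), 82.0, 5.4, 334)
pad 0.33 (array([ 412. , -195.6]), array([60.4, 24.7]), 7.8, 7.1, 4)
key_rest 0.62 (array([435.3, -71.7]), array([46.1, 40.1]), 14.7, 34.4, 145)
std cloud 294 [ 412.74391295 -212.52849847   25.49547675] [ 382.30300476 -241.74614816   19.01532184] [ 441.68419579 -184.57409597   31.80320304]
key cloud 37 [434.18252222 -71.15310197  67.52612271] [421.01665052 -77.07224787  45.48025533] [447.99518589 -64.61921813  80.49379338]
t38.7 pos[601.6 221.7 153.4] yaw10.4 tilt0.2 w48.4 F[ 0.8 -0.2 -0.4] M[ 0.02 -0.08  0.01]
 first az 17.1 = 2 x 8.55; then t [ 3.64 33.91  6.34] = 6 x [0.61 5.65 1.06]
```

The steel disc was knocked: it now sits at (412,-212), 29 mm off the pad centre at (441,-220). I'll put it back before doing the lid.

```bash
python3 go.py 412.5 -212.3 100 10.4; python3 -m inch '[{"tx":-3.1,"ty":4.6,"tz":0.4,"ax":0,"ay":0,"az":0,"jaw":0.84},{"tx":-3.1,"ty":4.6,"tz":0.4,"ax":0,"ay":0,"az":0,"jaw":0.84},{"tx":-3.1,"ty":4.6,"tz":0.4,"ax":0,"ay":0,"az":0,"jaw":0.84},{"tx":-3.1,"ty":4.6,"tz":0.4,"ax":0,"ay":0,"az":0,"jaw":0.84},{"tx":-3.1,"ty":4.6,"tz":0.4,"ax":0,"ay":0,"az":0,"jaw":0.84},{"tx":-3.1,"ty":4.6,"tz":0.4,"ax":0,"ay":0,"az":0,"jaw":0.84},{"tx":-3.1,"ty":4.6,"tz":1.4,"ax":0,"ay":0,"az":0,"jaw":0.84},{"tx":-3.1,"ty":4.6,"tz":2.4,"ax":0,"ay":0,"az":0,"jaw":0.84},{"tx":0,"ty":0,"tz":0,"ax":0,"ay":0,"az":0,"jaw":0.84},{"tx":0,"ty":0,"tz":0,"ax":0,"ay":0,"az":0,"jaw":0.84}]';python3 go.py 412.5 -212.3 -8 10.4
```

```text
t38.7 pos[601.6 221.7 153.4] yaw10.4 tilt0.2 w48.4 F[ 0.8 -0.2 -0.4] M[ 0.02 -0.08  0.01]
 first az -0.0 = 1 x -0.00; then t [-26.44  39.28   5.34] = 8 x [-3.3   4.91  0.67]
t: 39.92
ee_pos: [424.9, -184.4, 92.3]
orientation: [-3.128, -0.283, 0.002]
ft_force: [-0.2, 0.1, -0.4]
width: 73.6
t39.9 pos[ 424.9 -184.4   92.3] yaw10.3 tilt0.1 w73.6 F[-0.2  0.1 -0.4] M[-0.02 -0.07 -0.03]
 first az -0.1 = 1 x -0.06; then t [-1.72  2.52 10.03] = 2 x [-0.86  1.26  5.02]
```

```bash
python3 -m inch '[{"tx":-1.7,"ty":2.5,"tz":0,"ax":0,"ay":0,"az":0,"jaw":0.84},{"tx":0,"ty":0,"tz":5,"ax":0,"ay":0,"az":0,"jaw":0.84},{"tx":0,"ty":0,"tz":4,"ax":0,"ay":0,"az":0,"jaw":0.84},{"tx":0,"ty":0,"tz":0.7,"ax":0,"ay":0,"az":0,"jaw":0.84},{"tx":0,"ty":0,"tz":0,"ax":0,"ay":0,"az":0,"jaw":0.84},{"tx":0,"ty":0,"tz":0.3,"ax":0,"ay":0,"az":0,"jaw":0.84}]';python3 -m inch '[{"tx":0,"ty":0,"tz":0,"ax":0,"ay":0,"az":0,"jaw":0.4},{"tx":0,"ty":0,"tz":0,"ax":0,"ay":0,"az":0,"jaw":0.4},{"tx":0,"ty":0,"tz":0,"ax":0,"ay":0,"az":0,"jaw":0.4},{"tx":0,"ty":0,"tz":0,"ax":0,"ay":0,"az":0,"jaw":0.4}]';python3 go.py 441 -220.3 0 10.4
```

```text
t: 40.67
ee_pos: [414.4, -212.5, -5.8]
orientation: [3.127, 0.286, 0.004]
ft_force: [0.3, -0.0, -0.6]
width: 73.9
t: 41.18
ee_pos: [413.4, -212.5, -6.4]
orientation: [3.128, 0.284, 0.002]
ft_force: [-0.2, 1.1, 6.8]
width: 58.9
t41.2 pos[ 413.4 -212.5   -6.4] yaw10.4 tilt0.1 w58.9 F[-0.2  1.1  6.8] M[0.23 0.01 0.  ]
 first az -0.0 = 1 x -0.02; then t [ 2.57  1.26 -0.64] = 1 x [ 2.57  1.26 -0.64]
```

```bash
python3 -m inch '[{"tx":0,"ty":0,"tz":-1,"ax":0,"ay":0,"az":0,"jaw":0.4},{"tx":2.57,"ty":1.26,"tz":-0.5,"ax":0,"ay":0,"az":0,"jaw":0.4},{"tx":0,"ty":0,"tz":0,"ax":0,"ay":0,"az":0,"jaw":0.4},{"tx":0,"ty":0,"tz":0.7,"ax":0,"ay":0,"az":0,"jaw":0.4},{"tx":0,"ty":0,"tz":0.5,"ax":0,"ay":0,"az":0,"jaw":0.4},{"tx":0,"ty":0,"tz":0,"ax":0,"ay":0,"az":0,"jaw":0.4}]';python3 -m inch '[{"tx":0,"ty":0,"tz":0.2,"ax":0,"ay":0,"az":0,"jaw":0.4},{"tx":0,"ty":0,"tz":0,"ax":0,"ay":0,"az":0,"jaw":0.4}]'
```

```text
t: 41.92
ee_pos: [439.3, -219.5, -5.0]
orientation: [-3.127, -0.284, 0.003]
ft_force: [-0.2, 0.0, -4.2]
width: 58.8
t: 42.18
ee_pos: [440.4, -220.0, -6.2]
orientation: [-3.129, -0.285, 0.0]
ft_force: [0.7, 0.2, -4.4]
width: 59.5
```

```bash
python3 -m inch '[{"tx":0,"ty":0,"tz":0.1,"ax":0,"ay":0,"az":0,"jaw":0.4},{"tx":0,"ty":0,"tz":0,"ax":0,"ay":0,"az":0,"jaw":0.4},{"tx":0,"ty":0,"tz":0,"ax":0,"ay":0,"az":0,"jaw":0.9},{"tx":0,"ty":0,"tz":0,"ax":0,"ay":0,"az":0,"jaw":0.9},{"tx":0,"ty":0,"tz":0,"ax":0,"ay":0,"az":0,"jaw":0.9},{"tx":0,"ty":0,"tz":-2,"ax":0,"ay":0,"az":0,"jaw":0.9},{"tx":0,"ty":0,"tz":-5,"ax":0,"ay":0,"az":0,"jaw":0.9},{"tx":0,"ty":0,"tz":-5,"ax":0,"ay":0,"az":0,"jaw":0.5},{"tx":0,"ty":0,"tz":0,"ax":0,"ay":0,"az":8.5,"jaw":0.5},{"tx":0,"ty":0,"tz":0,"ax":0,"ay":0,"az":8.5,"jaw":0.5},{"tx":0,"ty":0,"tz":0,"ax":0,"ay":0,"az":0,"jaw":0.5}]';python3 go.py 598.2 -119.3 100 -6.7
```

```text
t: 43.55
ee_pos: [440.5, -220.0, 113.0]
orientation: [3.136, -0.179, 0.0]
ft_force: [-0.4, 0.8, 0.8]
width: 45.1
t43.5 pos[ 440.5 -220.   113. ] yaw-6.5 tilt0.0 w45.1 F[-0.4  0.8  0.8] M[-0.11 -0.06  0.01]
 first az 0.2 = 1 x 0.18; then t [ 14.49 -11.84   1.3 ] = 4 x [ 3.62 -2.96  0.32]
```

```bash
python3 -m inch '[{"tx":3.62,"ty":-2.96,"tz":0,"ax":0,"ay":0,"az":0,"jaw":0.5},{"tx":3.62,"ty":-2.96,"tz":0,"ax":0,"ay":0,"az":0,"jaw":0.5},{"tx":3.62,"ty":-2.96,"tz":0,"ax":0,"ay":0,"az":0,"jaw":0.5},{"tx":3.62,"ty":-2.96,"tz":0,"ax":0,"ay":0,"az":0,"jaw":0.5},{"tx":0,"ty":0,"tz":0,"ax":0,"ay":0,"az":0,"jaw":0.5},{"tx":0,"ty":0,"tz":0,"ax":0,"ay":0,"az":0,"jaw":0.5}]'; python3 - <<'E' 2>/dev/null
from h import *
im,dep,W=shot('scene')
for k,lo,hi in(('lid',24,40),('lid_handle',58,75)):
    for d in masks_of('scene',k)[:2]:
        try: print(k,round(d['score'],2),rect(W,d['pixels'],lo,hi))
        except Exception as e: print(k,'-')
E
python3 go.py 598.2 -119.3 20 -6.7
```

```text
t: 44.3
ee_pos: [596.9, -119.0, 112.1]
orientation: [-3.136, 0.177, 0.003]
ft_force: [0.2, -0.3, 0.2]
width: 43.4
lid 0.9 (array([ 598. , -114.9]), array([183.2, 151.9]), 82.3, 32.6, 944)
lid_handle 0.63 (array([ 597.6, -116.3]), array([106.6,  18.3]), 82.9, 65.7, 114)
t44.5 pos[ 596.8 -119.7  112.7] yaw-6.6 tilt0.1 w43.9 F[-0.2 -0.4 -0.2] M[-0.04 -0.1  -0.  ]
 first az 0.1 = 1 x 0.09; then t [ 0.13 -0.05  9.27] = 2 x [ 0.07 -0.03  4.63]
```

```bash
python3 -m inch '[{"tx":0.1,"ty":0,"tz":4,"ax":0,"ay":0,"az":0,"jaw":0.5},{"tx":0,"ty":0,"tz":3,"ax":0,"ay":0,"az":0,"jaw":0.5},{"tx":0,"ty":0,"tz":1.5,"ax":0,"ay":0,"az":0,"jaw":0.5},{"tx":0,"ty":0,"tz":0.7,"ax":0,"ay":0,"az":0,"jaw":0.5},{"tx":0,"ty":0,"tz":0,"ax":0,"ay":0,"az":0,"jaw":0.5}]';python3 -m inch '[{"tx":0,"ty":0,"tz":0,"ax":0,"ay":0,"az":0,"jaw":0},{"tx":0,"ty":0,"tz":0,"ax":0,"ay":0,"az":0,"jaw":0},{"tx":0,"ty":0,"tz":0,"ax":0,"ay":0,"az":0,"jaw":0},{"tx":0,"ty":0,"tz":0,"ax":0,"ay":0,"az":0,"jaw":0},{"tx":0,"ty":0,"tz":0,"ax":0,"ay":0,"az":0,"jaw":0}]'
```

```text
t: 45.08
ee_pos: [599.1, -119.4, 21.2]
orientation: [3.136, -0.181, 0.001]
ft_force: [0.8, 0.6, 0.3]
width: 44.2
t: 45.7
ee_pos: [598.5, -119.1, 21.2]
orientation: [-3.136, 0.181, 0.001]
ft_force: [-3.9, 0.9, 6.4]
width: 14.8
```

```bash
python3 -m inch '[{"tx":0,"ty":0,"tz":-2,"ax":0,"ay":0,"az":0,"jaw":0},{"tx":0,"ty":0,"tz":-4,"ax":0,"ay":0,"az":0,"jaw":0},{"tx":0,"ty":0,"tz":-4,"ax":0,"ay":0,"az":0,"jaw":0},{"tx":0,"ty":0,"tz":-4,"ax":0,"ay":0,"az":0,"jaw":0},{"tx":0,"ty":0,"tz":0,"ax":0,"ay":0,"az":-8.5,"jaw":0},{"tx":0,"ty":0,"tz":0,"ax":0,"ay":0,"az":-8.5,"jaw":0},{"tx":0,"ty":0,"tz":0,"ax":0,"ay":0,"az":0,"jaw":0}]';python3 go.py 602.9 221.6 155 10.4
```

```text
t: 46.58
ee_pos: [598.7, -119.1, 161.3]
orientation: [3.129, 0.283, 0.0]
ft_force: [0.6, 0.3, -6.1]
width: 14.8
t46.6 pos[ 598.7 -119.1  161.3] yaw10.3 tilt0.0 w14.8 F[ 0.6  0.3 -6.1] M[-0.04 -0.1   0.  ]
 first az -0.1 = 1 x -0.07; then t [  6.56 -33.43   0.63] = 6 x [ 1.09 -5.57  0.11]
```

```bash
python3 -m inch '[{"tx":1.09,"ty":-5.57,"tz":0,"ax":0,"ay":0,"az":0,"jaw":0},{"tx":1.09,"ty":-5.57,"tz":0,"ax":0,"ay":0,"az":0,"jaw":0},{"tx":1.09,"ty":-5.57,"tz":0,"ax":0,"ay":0,"az":0,"jaw":0},{"tx":1.09,"ty":-5.57,"tz":0,"ax":0,"ay":0,"az":0,"jaw":0},{"tx":1.09,"ty":-5.57,"tz":0,"ax":0,"ay":0,"az":0,"jaw":0},{"tx":1.09,"ty":-5.57,"tz":0,"ax":0,"ay":0,"az":0,"jaw":0},{"tx":0,"ty":0,"tz":0,"ax":0,"ay":0,"az":0,"jaw":0},{"tx":0,"ty":0,"tz":0,"ax":0,"ay":0,"az":0,"jaw":0},{"tx":0,"ty":0,"tz":0,"ax":0,"ay":0,"az":0,"jaw":0}]';python3 go.py 602.9 221.6 130 10.4; python3 - <<'E' 2>/dev/null
from h import *
im,dep,W=shot('scene')
for k,lo,hi in(('lid',150,190),('plate_oblong',40,60),('plate_square',40,60),('disc',40,70)):
    for d in masks_of('scene',k)[:2]:
        try: print(k,round(d['score'],2),rect(W,d['pixels'],lo,hi))
        except Exception as e: print(k,'-')
im2,_,_=shot('top')
f=lambda im,r0,r1,c0,c1:cv2.resize(im[r0:r1,c0:c1,::-1],(400,500),interpolation=cv2.INTER_CUBIC)
cv2.imwrite('pics/lid.png',np.hstack([f(im,130,260,200,304),f(im2,130,260,360,464)]))
E
```

```text
t: 47.7
ee_pos: [602.8, 220.1, 160.7]
orientation: [3.129, 0.281, -0.001]
ft_force: [-0.3, 0.5, -5.1]
width: 14.9
t47.7 pos[602.8 220.1 160.7] yaw10.3 tilt0.0 w14.9 F[-0.3  0.5 -5.1] M[-0.07 -0.15  0.02]
 first az -0.1 = 1 x -0.13; then t [ 0.03 -0.15  3.07] = 1 x [ 0.03 -0.15  3.07]
lid 0.74 (array([0., 0.]), array([0., 0.]), 0.0, nan, 0)
lid 0.58 (array([602.7, 220.8]), array([151. , 191.8]), 10.6, 171.3, 1571)
plate_oblong 0.56 (array([609. , 168.5]), array([35.6, 41.5]), 8.2, 56.5, 103)
plate_oblong 0.49 (array([604. , 223.4]), array([31.9, 50.9]), 11.5, 54.9, 98)
plate_square 0.46 (array([608. , 168.3]), array([33.4, 41.5]), 8.2, 56.5, 93)
disc 0.65 (array([608.4, 168.3]), array([34. , 41.5]), 9.3, 56.7, 111)
disc 0.53 (array([599.9, 269.5]), array([38.8, 55.8]), 73.8, 60.4, 122)
```

View pics/lid.png

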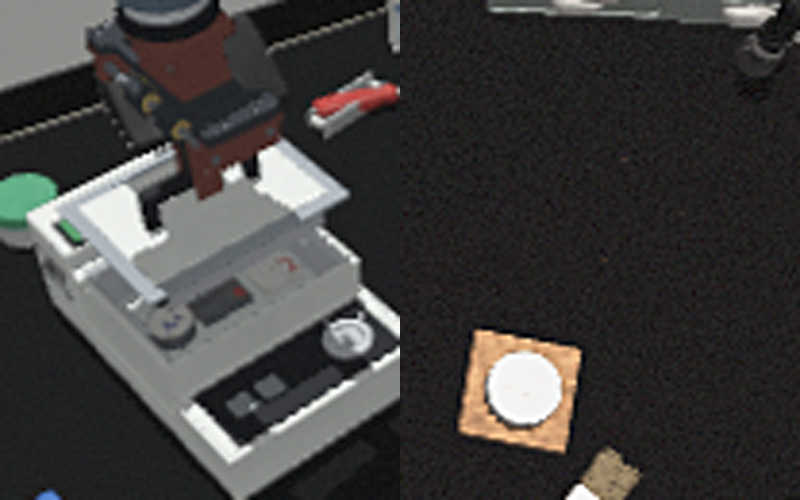

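The lid hangs level at (210,220) in the left view, centred over the chamber with the three pieces in a row below it. The steel disc sits mid-pad at (525,388) on the right. Lowering the lid.

```bash
python3 -m inch '[{"tx":0.03,"ty":-0.1,"tz":2.5,"ax":0,"ay":0,"az":0,"jaw":0},{"tx":0,"ty":0,"tz":1.5,"ax":0,"ay":0,"az":0,"jaw":0},{"tx":0,"ty":0,"tz":0.7,"ax":0,"ay":0,"az":0,"jaw":0},{"tx":0,"ty":0,"tz":0,"ax":0,"ay":0,"az":0,"jaw":0},{"tx":0,"ty":0,"tz":0,"ax":0,"ay":0,"az":0,"jaw":0}]'; python3 go.py 602.9 221.3 107 10.4; python3 -m inch '[{"tx":0,"ty":0,"tz":0.4,"ax":0,"ay":0,"az":0,"jaw":0},{"tx":0,"ty":0,"tz":0,"ax":0,"ay":0,"az":0,"jaw":0}]'; python3 -m inch '[{"tx":0,"ty":0,"tz":0.4,"ax":0,"ay":0,"az":0,"jaw":0},{"tx":0,"ty":0,"tz":0,"ax":0,"ay":0,"az":0,"jaw":0}]'; python3 go.py 602.9 221.3 107 10.4
```

```text
t: 48.62
ee_pos: [603.6, 222.6, 114.5]
orientation: [-3.128, -0.285, -0.002]
ft_force: [0.3, -0.2, -5.0]
width: 15.1
t48.6 pos[603.6 222.6 114.5] yaw10.4 tilt0.1 w15.1 F[ 0.3 -0.2 -5. ] M[-0.06 -0.08  0.01]
 first az -0.0 = 1 x -0.00; then t [-0.09  0.11  0.75] = 1 x [-0.09  0.11  0.75]
t: 48.88
ee_pos: [603.1, 222.5, 110.1]
orientation: [-3.129, -0.285, -0.001]
ft_force: [0.2, -0.2, -5.8]
width: 14.8
t: 49.12
ee_pos: [603.7, 222.4, 106.4]
orientation: [-3.129, -0.285, -0.002]
ft_force: [-0.7, -1.9, 0.4]
width: 14.9
t49.1 pos[603.7 222.4 106.4] yaw10.4 tilt0.1 w14.9 F[-0.7 -1.9  0.4] M[-0.16 -0.02 -0.01]
 first az -0.0 = 1 x -0.00; then t [-0.1   0.1  -0.06] = 1 x [-0.1   0.1  -0.06]
```

```bash
python3 -m inch '[{"tx":0,"ty":0,"tz":0.2,"ax":0,"ay":0,"az":0,"jaw":0},{"tx":0,"ty":0,"tz":0,"ax":0,"ay":0,"az":0,"jaw":0}]';python3 -m inch '[{"tx":0,"ty":0,"tz":0.2,"ax":0,"ay":0,"az":0,"jaw":0},{"tx":0,"ty":0,"tz":0,"ax":0,"ay":0,"az":0,"jaw":0}]';python3 go.py 602.9 221.3 107 10.4
```

```text
t: 49.38
ee_pos: [604.1, 222.2, 105.1]
orientation: [3.129, 0.285, 0.003]
ft_force: [-0.3, -2.5, 4.8]
width: 14.6
t: 49.62
ee_pos: [604.2, 221.4, 103.2]
orientation: [3.127, 0.285, 0.003]
ft_force: [-0.2, -6.7, 6.3]
width: 14.7
t49.6 pos[604.2 221.4 103.2] yaw10.4 tilt0.1 w14.7 F[-0.2 -6.7  6.3] M[-0.92  0.    0.06]
 first az 0.0 = 1 x 0.01; then t [-0.13 -0.02 -0.38] = 1 x [-0.13 -0.02 -0.38]
```

```bash
python3 -m inch '[{"tx":-0.03,"ty":0.17,"tz":0,"ax":0,"ay":0,"az":0,"jaw":0},{"tx":0,"ty":0,"tz":0,"ax":0,"ay":0,"az":0,"jaw":0}]';python3 -m inch '[{"tx":0,"ty":0,"tz":0.2,"ax":0,"ay":0,"az":0,"jaw":0},{"tx":0,"ty":0,"tz":0,"ax":0,"ay":0,"az":0,"jaw":0}]';python3 go.py 602.9 221.3 107 10.4
```

```text
t: 49.88
ee_pos: [604.0, 220.6, 102.4]
orientation: [-3.129, -0.285, -0.003]
ft_force: [2.7, -3.2, 2.6]
width: 15.1
t: 50.12
ee_pos: [604.1, 219.6, 99.8]
orientation: [3.127, 0.285, 0.002]
ft_force: [3.7, -7.4, 0.6]
width: 14.8
t50.1 pos[604.1 219.6  99.8] yaw10.4 tilt0.1 w14.8 F[ 3.7 -7.4  0.6] M[-1.02 -0.83  0.05]
 first az 0.0 = 1 x 0.02; then t [-0.08 -0.19 -0.72] = 1 x [-0.08 -0.19 -0.72]
```

```bash
cat > lidchk.py <<'E'
from h import *
im,dep,W=shot('scene')
d=[x for x in masks_of('scene','lid')]
m=np.zeros((400,640),bool)
for x in d[:2]: m|=x['pixels']
# flange: fit plane to white/grey top points between z 92..125
P=W[m]; P=P[np.isfinite(P[:,0])&(P[:,2]>92)&(P[:,2]<122)]
c,s=np.cos(np.radians(10.4)),np.sin(np.radians(10.4)); dx,dy=P[:,0]-602.9,P[:,1]-221.6
x,y=c*dx+s*dy,-s*dx+c*dy; k=(abs(x)<80)&(abs(y)<100); x,y,z=x[k],y[k],P[k,2]
for _ in range(6):
    A=np.c_[x,y,np.ones_like(x)]; q=np.linalg.lstsq(A,z,rcond=None)[0]; r=abs(A@q-z); g=r<max(2.,np.median(r)*2.5); x,y,z=x[g],y[g],z[g]
print('plane dz/dx %.4f dz/dy %.4f  z0 %.1f  n %d  centre'%(q[0],q[1],q[2],len(x)), (x.min()+x.max())/2,(y.min()+y.max())/2, x.max()-x.min(), y.max()-y.min())
E
python3 lidchk.py
```

```text
plane dz/dx 0.0122 dz/dy 0.0916  z0 111.1  n 1052  centre -1.5827237651712451 2.1626739822153596 145.65644164579396 188.6013973501099
```

The plane fit shows the left (+y) end about 17 mm higher than the right, so the right end went in first. I'll release, then press on the left part of the bar with closed fingers.

```bash
python3 -m inch '[{"tx":0,"ty":0,"tz":0,"ax":0,"ay":0,"az":0,"jaw":0.4},{"tx":0,"ty":0,"tz":0,"ax":0,"ay":0,"az":0,"jaw":0.4},{"tx":0,"ty":0,"tz":-2,"ax":0,"ay":0,"az":0,"jaw":0.4},{"tx":0,"ty":0,"tz":-4,"ax":0,"ay":0,"az":0,"jaw":0.4},{"tx":0,"ty":-3.5,"tz":0,"ax":0,"ay":0,"az":0,"jaw":0},{"tx":0,"ty":0,"tz":0,"ax":0,"ay":0,"az":0,"jaw":0},{"tx":0,"ty":0,"tz":0,"ax":0,"ay":0,"az":0,"jaw":0},{"tx":0,"ty":0,"tz":0,"ax":0,"ay":0,"az":0,"jaw":0}]';python3 lidchk.py; python3 go.py 603 222 100 10.4
```

```text
t: 51.22
ee_pos: [596.6, 254.4, 159.8]
orientation: [3.128, 0.284, -0.001]
ft_force: [0.8, -0.6, -1.4]
width: 1.0
plane dz/dx 0.0020 dz/dy 0.0957  z0 110.8  n 1146  centre 0.29314764031963136 0.2105800359797101 149.13540462979694 190.40396107993382
t51.3 pos[596.7 254.4 159.7] yaw10.4 tilt0.0 w0.5 F[-0.1  0.5 -1.2] M[-0.02 -0.07 -0.03]
 first az -0.0 = 1 x -0.04; then t [0.03 3.3  5.97] = 2 x [0.01 1.65 2.98]
```

```bash
python3 -m inch '[{"tx":0,"ty":0,"tz":2,"ax":0,"ay":0,"az":0,"jaw":0},{"tx":0,"ty":0,"tz":0,"ax":0,"ay":0,"az":0,"jaw":0}]'; python3 -m inch '[{"tx":0,"ty":0,"tz":0.4,"ax":0,"ay":0,"az":0,"jaw":0},{"tx":0,"ty":0,"tz":0,"ax":0,"ay":0,"az":0,"jaw":0}]';python3 -m inch '[{"tx":0,"ty":0,"tz":0.3,"ax":0,"ay":0,"az":0,"jaw":0},{"tx":0,"ty":0,"tz":0,"ax":0,"ay":0,"az":0,"jaw":0}]';python3 -m inch '[{"tx":0,"ty":0,"tz":0.3,"ax":0,"ay":0,"az":0,"jaw":0},{"tx":0,"ty":0,"tz":0,"ax":0,"ay":0,"az":0,"jaw":0}]'
```

```text
t: 51.58
ee_pos: [595.1, 254.2, 137.2]
orientation: [3.127, 0.284, -0.007]
ft_force: [0.5, 1.1, -0.6]
width: 0.7
t: 51.82
ee_pos: [596.6, 255.0, 135.5]
orientation: [3.129, 0.285, -0.001]
ft_force: [0.7, -0.1, 0.4]
width: 0.6
t: 52.08
ee_pos: [596.7, 255.1, 132.8]
orientation: [3.129, 0.285, -0.0]
ft_force: [0.3, -0.3, -0.6]
width: 0.3
t: 52.32
ee_pos: [596.6, 255.0, 129.6]
orientation: [3.129, 0.285, -0.001]
ft_force: [0.6, -0.5, 0.4]
width: 0.2
```

```bash
for i in 1; do python3 -m inch '[{"tx":0,"ty":0,"tz":0.3,"ax":0,"ay":0,"az":0,"jaw":0},{"tx":0,"ty":0,"tz":0,"ax":0,"ay":0,"az":0,"jaw":0}]'|grep -E 'pos|force';done; python3 -m inch '[{"tx":0,"ty":0,"tz":0.3,"ax":0,"ay":0,"az":0,"jaw":0},{"tx":0,"ty":0,"tz":0,"ax":0,"ay":0,"az":0,"jaw":0}]'|grep -E 'pos|force'; python3 -m inch '[{"tx":0,"ty":0,"tz":0.2,"ax":0,"ay":0,"az":0,"jaw":0},{"tx":0,"ty":0,"tz":0,"ax":0,"ay":0,"az":0,"jaw":0}]'|grep -E 'pos|force'
```

```text
ee_pos: [597.2, 255.4, 127.4]
ft_force: [-0.8, 0.9, 3.3]
ee_pos: [597.2, 255.6, 124.2]
ft_force: [-0.1, 2.9, 3.5]
ee_pos: [596.2, 254.6, 121.1]
ft_force: [-0.2, 0.1, 0.1]
```

```bash
python3 lidchk.py; python3 -m inch '[{"tx":0,"ty":0,"tz":0.3,"ax":0,"ay":0,"az":0,"jaw":0},{"tx":0,"ty":0,"tz":0,"ax":0,"ay":0,"az":0,"jaw":0}]'|grep -E 'pos|force'; python3 -m inch '[{"tx":0,"ty":0,"tz":0.2,"ax":0,"ay":0,"az":0,"jaw":0},{"tx":0,"ty":0,"tz":0,"ax":0,"ay":0,"az":0,"jaw":0}]'|grep -E 'pos|force';python3 lidchk.py
```

```text
plane dz/dx 0.0011 dz/dy -0.0026  z0 101.1  n 1181  centre 1.3518858113518846 -0.3672036159453782 149.70832565696514 191.74883793856225
ee_pos: [596.5, 254.9, 118.3]
ft_force: [-1.0, -0.1, 0.1]
ee_pos: [596.6, 255.0, 116.6]
ft_force: [-0.2, -1.0, -0.7]
plane dz/dx 0.0019 dz/dy 0.0002  z0 101.2  n 1145  centre 1.0284229422747586 -0.013708297190866858 150.2968199960122 192.116651988088
```

```bash
python3 -m inch '[{"tx":0,"ty":0,"tz":-1.5,"ax":0,"ay":0,"az":0,"jaw":0},{"tx":0,"ty":3.3,"tz":0,"ax":0,"ay":0,"az":0,"jaw":0},{"tx":0,"ty":0,"tz":0,"ax":0,"ay":0,"az":0,"jaw":0},{"tx":0,"ty":0,"tz":1.5,"ax":0,"ay":0,"az":0,"jaw":0},{"tx":0,"ty":0,"tz":0.2,"ax":0,"ay":0,"az":0,"jaw":0},{"tx":0,"ty":0,"tz":0,"ax":0,"ay":0,"az":0,"jaw":0}]'|grep -E 'pos|force'; python3 -m inch '[{"tx":0,"ty":0,"tz":0.15,"ax":0,"ay":0,"az":0,"jaw":0},{"tx":0,"ty":0,"tz":0,"ax":0,"ay":0,"az":0,"jaw":0}]'|grep -E 'pos|force';python3 -m inch '[{"tx":0,"ty":0,"tz":0.15,"ax":0,"ay":0,"az":0,"jaw":0},{"tx":0,"ty":0,"tz":0,"ax":0,"ay":0,"az":0,"jaw":0}]'|grep -E 'pos|force'
```

```text
ee_pos: [602.2, 223.2, 114.2]
ft_force: [-0.9, 0.1, -0.1]
ee_pos: [602.2, 223.3, 114.0]
ft_force: [-3.9, -1.2, 9.5]
ee_pos: [602.3, 223.3, 114.0]
ft_force: [-7.7, -1.9, 20.0]
```

The lid is home: the plane fit is level (under 0.002 rad), the top is at about 100 mm, and it is rigid under 20 N on the middle. Next, the key.

```bash
python3 -m inch '[{"tx":0,"ty":0,"tz":-3,"ax":0,"ay":0,"az":0,"jaw":0},{"tx":0,"ty":0,"tz":-4,"ax":0,"ay":0,"az":0,"jaw":0.3},{"tx":0,"ty":0,"tz":0,"ax":0,"ay":0,"az":-10.4,"jaw":0.4},{"tx":0,"ty":0,"tz":0,"ax":0,"ay":0,"az":-10.4,"jaw":0.4},{"tx":0,"ty":0,"tz":0,"ax":0,"ay":0,"az":-10.4,"jaw":0.4},{"tx":0,"ty":0,"tz":0,"ax":0,"ay":0,"az":-10.4,"jaw":0.4},{"tx":0,"ty":0,"tz":0,"ax":0,"ay":0,"az":-10.4,"jaw":0.4},{"tx":0,"ty":0,"tz":0,"ax":0,"ay":0,"az":-10.4,"jaw":0.4},{"tx":0,"ty":0,"tz":0,"ax":0,"ay":0,"az":-10.4,"jaw":0.4},{"tx":0,"ty":0,"tz":0,"ax":0,"ay":0,"az":-10.4,"jaw":0.4},{"tx":0,"ty":0,"tz":0,"ax":0,"ay":0,"az":-10.4,"jaw":0.4},{"tx":0,"ty":0,"tz":0,"ax":0,"ay":0,"az":0,"jaw":0.4}]';python3 go.py 434.5 -71.3 110 104;python3 lidchk.py; python3 - <<'E' 2>/dev/null
from h import *
for n in('top','scene'):
    im,dep,W=shot(n)
    P=W[(W[:,:,2]>45)&(W[:,:,2]<85)&(abs(W[:,:,0]-436)<35)&(abs(W[:,:,1]+72)<35)]
    if len(P)>4: print(n,'bow',len(P),P.mean(0),cv2.minAreaRect(P[:,:2].astype(np.float32)))
    P=W[(W[:,:,2]>30)&(W[:,:,2]<39)&(abs(W[:,:,0]-436)<40)&(abs(W[:,:,1]+72)<40)]
    if len(P)>4: print(n,'rest',len(P),P.mean(0),cv2.minAreaRect(P[:,:2].astype(np.float32)))
    f=cv2.resize(im[:,:,::-1][180:280,280:400] if n=='top' else im[:,:,::-1][170:270,300:420],None,fx=5,fy=5,interpolation=cv2.INTER_CUBIC); cv2.imwrite(f'pics/key_{n}.png',f)
    P=W[(W[:,:,2]>19)&(W[:,:,2]<32)&(abs(W[:,:,0]-440)<60)&(abs(W[:,:,1]+220)<60)]; print('std',len(P),P.mean(0))
E
```

```text
t: 56.52
ee_pos: [602.4, 223.0, 181.4]
orientation: [-1.935, -2.474, 0.001]
ft_force: [-0.4, 0.6, 0.4]
width: 35.0
t56.5 pos[602.4 223.  181.4] yaw103.9 tilt0.0 w35.0 F[-0.4  0.6  0.4] M[ 0.09 -0.12  0.03]
 first az -0.1 = 1 x -0.07; then t [-24.5  -23.41   7.14] = 6 x [-4.08 -3.9   1.19]
plane dz/dx -0.0010 dz/dy -0.0034  z0 101.2  n 1244  centre 0.7147551228108 0.20957475210497023 147.92705412323545 192.7802554410918
top bow 37 [434.00388213 -71.07753214  68.75085788] ((434.32489013671875, -71.73873138427734), (27.711273193359375, 9.676824569702148), 11.336496353149414)
top rest 143 [433.98138361 -71.06682301  34.56773213] ((434.94158935546875, -71.39762878417969), (46.34147644042969, 39.9486083984375), 14.513618469238281)
std 291 [ 440.28273357 -219.67096931   25.55474756]
scene rest 7 [448.50712288 -48.41587051  33.35494545] ((448.1629638671875, -49.586753845214844), (8.323603630065918, 8.101583480834961), 88.79222869873047)
std 0 [nan nan nan]
```

```bash
python3 -m inch '[{"tx":-4.08,"ty":-3.9,"tz":0,"ax":0,"ay":0,"az":0,"jaw":0.4},{"tx":-4.08,"ty":-3.9,"tz":0,"ax":0,"ay":0,"az":0,"jaw":0.4},{"tx":-4.08,"ty":-3.9,"tz":0,"ax":0,"ay":0,"az":0,"jaw":0.4},{"tx":-4.08,"ty":-3.9,"tz":1,"ax":0,"ay":0,"az":0,"jaw":0.4},{"tx":-4.08,"ty":-3.9,"tz":3,"ax":0,"ay":0,"az":0,"jaw":0.4},{"tx":-4.08,"ty":-3.9,"tz":3,"ax":0,"ay":0,"az":0,"jaw":0.4},{"tx":0,"ty":0,"tz":0,"ax":0,"ay":0,"az":0,"jaw":0.4},{"tx":0,"ty":0,"tz":0,"ax":0,"ay":0,"az":0,"jaw":0.4},{"tx":0,"ty":0,"tz":0,"ax":0,"ay":0,"az":0,"jaw":0.4}]'; python3 go.py 434.3 -71.5 17 104
```

```text
t: 57.85
ee_pos: [437.6, -68.7, 113.9]
orientation: [1.932, 2.475, 0.002]
ft_force: [-0.6, 0.3, 0.0]
width: 35.4
t57.9 pos[437.6 -68.7 113.9] yaw104.1 tilt0.1 w35.4 F[-0.6  0.3  0. ] M[ 0.04 -0.13  0.02]
 first az 0.1 = 1 x 0.05; then t [-0.19 -0.39  9.69] = 2 x [-0.1  -0.2   4.85]
```

```bash
python3 -m inch '[{"tx":-0.19,"ty":-0.38,"tz":2,"ax":0,"ay":0,"az":0,"jaw":0.4},{"tx":0,"ty":0,"tz":3,"ax":0,"ay":0,"az":0,"jaw":0.4},{"tx":0,"ty":0,"tz":2.5,"ax":0,"ay":0,"az":0,"jaw":0.4},{"tx":0,"ty":0,"tz":1,"ax":0,"ay":0,"az":0,"jaw":0.4},{"tx":0,"ty":0,"tz":0.7,"ax":0,"ay":0,"az":0,"jaw":0.4},{"tx":0,"ty":0,"tz":0,"ax":0,"ay":0,"az":0,"jaw":0.4},{"tx":0,"ty":0,"tz":0,"ax":0,"ay":0,"az":0,"jaw":0.4}]'; python3 go.py 434.3 -71.5 17 104
```

```text
t: 58.72
ee_pos: [433.5, -72.1, 21.8]
orientation: [1.933, 2.475, 0.001]
ft_force: [0.3, -0.6, -0.5]
width: 35.3
t58.7 pos[433.5 -72.1  21.8] yaw104.0 tilt0.1 w35.3 F[ 0.3 -0.6 -0.5] M[ 0.08 -0.1   0.03]
 first az 0.0 = 1 x 0.00; then t [0.04 0.09 0.48] = 1 x [0.04 0.09 0.48]
```

```bash
python3 -m inch '[{"tx":0,"ty":0.05,"tz":0.35,"ax":0,"ay":0,"az":0,"jaw":0.4},{"tx":0,"ty":0,"tz":0,"ax":0,"ay":0,"az":0,"jaw":0.4},{"tx":0,"ty":0,"tz":0,"ax":0,"ay":0,"az":0,"jaw":0},{"tx":0,"ty":0,"tz":0,"ax":0,"ay":0,"az":0,"jaw":0},{"tx":0,"ty":0,"tz":0,"ax":0,"ay":0,"az":0,"jaw":0},{"tx":0,"ty":0,"tz":0,"ax":0,"ay":0,"az":0,"jaw":0}]';  python3 go.py 434.3 -71.5 17 104
```

```text
t: 59.48
ee_pos: [432.9, -71.4, 17.6]
orientation: [-1.934, -2.474, -0.0]
ft_force: [0.1, 5.0, -0.6]
width: 9.3
t59.5 pos[432.9 -71.4  17.6] yaw104.0 tilt0.1 w9.3 F[ 0.1  5.  -0.6] M[ 1.11 -0.16  0.04]
 first az -0.0 = 1 x -0.03; then t [-0.05  0.13  0.06] = 1 x [-0.05  0.13  0.06]
```

```bash
python3 -m inch '[{"tx":0,"ty":0,"tz":-1,"ax":0,"ay":0,"az":0,"jaw":0},{"tx":0,"ty":0,"tz":-3,"ax":0,"ay":0,"az":0,"jaw":0},{"tx":0,"ty":0,"tz":-5,"ax":0,"ay":0,"az":0,"jaw":0},{"tx":0,"ty":0,"tz":-2,"ax":0,"ay":0,"az":3.6,"jaw":0},{"tx":0,"ty":0,"tz":0,"ax":0,"ay":0,"az":0,"jaw":0}]';  python3 go.py 494.6 150.9 125 100.4
```

```text
t: 60.1
ee_pos: [434.7, -72.4, 129.5]
orientation: [2.008, 2.411, 0.003]
ft_force: [-0.5, -0.1, -0.3]
width: 8.9
t60.1 pos[434.7 -72.4 129.5] yaw100.4 tilt0.3 w8.9 F[-0.5 -0.1 -0.3] M[ 0.04 -0.16 -0.03]
 first az 0.0 = 1 x 0.03; then t [20.88  9.92  0.45] = 4 x [5.22 2.48 0.11]
```

```bash
python3 -m inch '[{"tx":5.22,"ty":2.48,"tz":0,"ax":0,"ay":0,"az":0,"jaw":0},{"tx":5.22,"ty":2.48,"tz":0,"ax":0,"ay":0,"az":0,"jaw":0},{"tx":5.22,"ty":2.48,"tz":0,"ax":0,"ay":0,"az":0,"jaw":0},{"tx":5.22,"ty":2.48,"tz":0,"ax":0,"ay":0,"az":0,"jaw":0},{"tx":0,"ty":0,"tz":0,"ax":0,"ay":0,"az":0,"jaw":0},{"tx":0,"ty":0,"tz":0,"ax":0,"ay":0,"az":0,"jaw":0},{"tx":0,"ty":0,"tz":0,"ax":0,"ay":0,"az":0,"jaw":0}]';  python3 go.py 494.6 150.9 95 100.4; python3 lidchk.py; python3 - <<'E' 2>/dev/null
from h import *
im,dep,W=shot('scene'); o=get_obs(); p=o['ee_pos']
for d in masks_of('scene','key')[:3]:
    P=W[d['pixels']]; print(round(d['score'],2),d['location'],len(P),np.nanmean(P,0).round(1),np.nanmin(P,0).round(1),np.nanmax(P,0).round(1))
u=proj('scene',p+[0,0,-6]); v=proj('scene',[495.9,151.1,62]); print(u,v)
c0,r0=int(v[0])-50,int(v[1])-65
cr=cv2.resize(im[r0:r0+90,c0:c0+100,::-1],None,fx=6,fy=6,interpolation=cv2.INTER_CUBIC)
for q,col in((u,(0,0,255)),(v,(0,255,0))): cv2.drawMarker(cr,(int((q[0]-c0+.5)*6),int((q[1]-r0+.5)*6)),col,0,16,1)
cv2.imwrite('pics/k2.png',cr)
E
```

```text
t: 60.98
ee_pos: [492.4, 149.9, 127.1]
orientation: [-2.012, -2.412, 0.002]
ft_force: [-0.1, -0.5, -0.1]
width: 8.8
t61.0 pos[492.4 149.9 127.1] yaw100.3 tilt0.1 w8.8 F[-0.1 -0.5 -0.1] M[ 0.07 -0.14  0.04]
 first az -0.1 = 1 x -0.06; then t [0.06 0.23 3.21] = 1 x [0.06 0.23 3.21]
plane dz/dx -0.0006 dz/dy -0.0019  z0 101.3  n 1114  centre 1.0790299310038662 1.9771542371541955 151.87798791530838 189.3493497149835
0.22 [288.7, 219.7] 41 [497.9 150.7  60.5] [481.7 137.7  50.3] [510.4 163.7  65.9]
[288.85656501 205.36811155] [289.59341708 217.66815569]
```

View pics/k2.png

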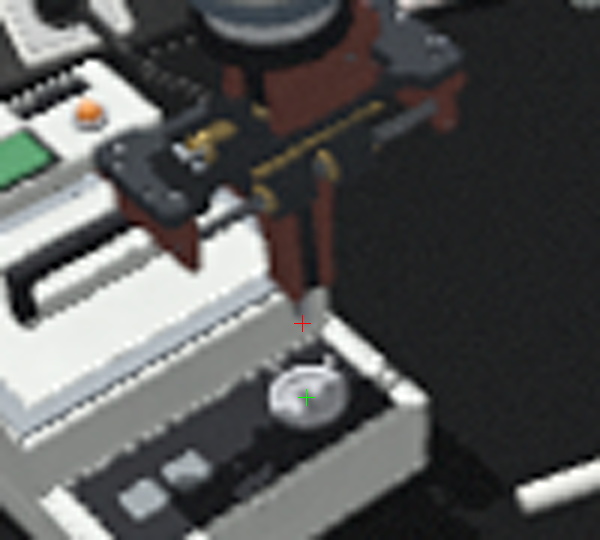

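The crop shows the key's silver blade at (315,305), just right of the expected tip (302,323). The keyway ring is centred on the green cross at (307,397). I'll measure the blade in depth before inserting.

```bash
python3 - <<'E' 2>/dev/null
from h import *
o=get_obs(); p=o['ee_pos']; print(p)
for n in('scene','top'):
    im,dep,W=shot(n)
    m=(abs(W[:,:,0]-p[0])<25)&(abs(W[:,:,1]-p[1])<22)&(W[:,:,2]>105)&(W[:,:,2]<152)
    P=W[m]; C=im[m]
    for q,c in sorted(zip(P.round(1).tolist(),C.tolist()),key=lambda t:t[0][2]): print(n,q,c)
    R=W[(abs(W[:,:,0]-496)<35)&(abs(W[:,:,1]-151)<35)&(W[:,:,2]>63.8)&(W[:,:,2]<70)]
    if len(R)>5: print(n,'ring',len(R),cv2.minEnclosingCircle(R[:,:2].astype(np.float32)),R.mean(0))
E
```

```text
[493.23073145 150.364588   127.72489877]
scene [490.9, 147.1, 123.5] [122, 124, 125]
scene [492.3, 149.9, 123.8] [117, 119, 122]
scene [502.8, 151.6, 124.5] [107, 111, 109]
scene [495.4, 151.6, 126.5] [91, 93, 95]
scene [490.4, 150.3, 130.1] [101, 102, 108]
scene [495.5, 151.2, 130.7] [81, 80, 84]
scene [500.7, 152.1, 131.0] [102, 99, 97]
scene [492.4, 149.1, 132.3] [105, 107, 111]
scene [496.4, 150.5, 134.0] [78, 64, 63]
scene [489.3, 150.1, 139.9] [100, 98, 102]
scene [490.8, 149.1, 142.5] [88, 81, 82]
scene [489.3, 149.4, 148.3] [59, 45, 44]
scene [483.8, 155.3, 151.7] [71, 39, 34]
scene ring 72 ((498.87603759765625, 153.00830078125), 40.935211181640625) [494.67580008 151.93915279  65.39626165]
```

```bash
python3 -m inch '[{"tx":0.03,"ty":0.1,"tz":2.5,"ax":0,"ay":0,"az":0,"jaw":0},{"tx":0,"ty":0,"tz":2,"ax":0,"ay":0,"az":0,"jaw":0},{"tx":0,"ty":0,"tz":0.6,"ax":0,"ay":0,"az":0,"jaw":0},{"tx":0,"ty":0,"tz":0,"ax":0,"ay":0,"az":0,"jaw":0},{"tx":0,"ty":0,"tz":0,"ax":0,"ay":0,"az":0,"jaw":0}]';  python3 go.py 494.2 150.9 65 100.4
```

```text
t: 61.9
ee_pos: [494.8, 151.9, 77.4]
orientation: [2.011, 2.413, 0.002]
ft_force: [-0.2, 0.1, 0.2]
width: 8.7
t61.9 pos[494.8 151.9  77.4] yaw100.4 tilt0.1 w8.7 F[-0.2  0.1  0.2] M[ 0.01 -0.16  0.07]
 first az -0.0 = 1 x -0.01; then t [-0.09 -0.07  1.24] = 1 x [-0.09 -0.07  1.24]
```

```bash
python3 -m inch '[{"tx":-0.05,"ty":-0.05,"tz":0.6,"ax":0,"ay":0,"az":0,"jaw":0},{"tx":0,"ty":0,"tz":0,"ax":0,"ay":0,"az":0,"jaw":0}]'|grep -E 'pos|force';python3 -m inch '[{"tx":0,"ty":0,"tz":0.3,"ax":0,"ay":0,"az":0,"jaw":0},{"tx":0,"ty":0,"tz":0,"ax":0,"ay":0,"az":0,"jaw":0}]'|grep -E 'pos|force';python3 -m inch '[{"tx":0,"ty":0,"tz":0.3,"ax":0,"ay":0,"az":0,"jaw":0},{"tx":0,"ty":0,"tz":0,"ax":0,"ay":0,"az":0,"jaw":0}]'|grep -E 'pos|force'
```

```text
ee_pos: [493.5, 151.1, 70.5]
ft_force: [0.5, 0.0, -0.9]
ee_pos: [493.7, 151.2, 67.5]
ft_force: [-0.0, -0.4, -0.2]
ee_pos: [493.6, 151.2, 64.4]
ft_force: [-1.1, -0.4, -0.4]
```

```bash
python3 -m inch '[{"tx":0,"ty":0,"tz":0.3,"ax":0,"ay":0,"az":0,"jaw":0},{"tx":0,"ty":0,"tz":0,"ax":0,"ay":0,"az":0,"jaw":0}]'|grep -E 'pos|force';python3 -m inch '[{"tx":0,"ty":0,"tz":0.3,"ax":0,"ay":0,"az":0,"jaw":0},{"tx":0,"ty":0,"tz":0,"ax":0,"ay":0,"az":0,"jaw":0}]'|grep -E 'pos|force';python3 -m inch '[{"tx":0,"ty":0,"tz":0.3,"ax":0,"ay":0,"az":0,"jaw":0},{"tx":0,"ty":0,"tz":0,"ax":0,"ay":0,"az":0,"jaw":0}]'|grep -E 'pos|force'
```

```text
ee_pos: [493.7, 151.2, 61.4]
ft_force: [0.1, -0.2, 0.2]
ee_pos: [493.7, 151.2, 58.4]
ft_force: [-0.5, -0.0, -0.4]
ee_pos: [493.8, 151.2, 55.5]
ft_force: [-0.2, -0.6, -0.3]
```

```bash
python3 -m inch '[{"tx":0,"ty":0,"tz":0.3,"ax":0,"ay":0,"az":0,"jaw":0},{"tx":0,"ty":0,"tz":0,"ax":0,"ay":0,"az":0,"jaw":0}]'|grep -E 'pos|force';python3 -m inch '[{"tx":0,"ty":0,"tz":0.25,"ax":0,"ay":0,"az":0,"jaw":0},{"tx":0,"ty":0,"tz":0,"ax":0,"ay":0,"az":0,"jaw":0}]'|grep -E 'pos|force';python3 -m inch '[{"tx":0,"ty":0,"tz":0.15,"ax":0,"ay":0,"az":0,"jaw":0},{"tx":0,"ty":0,"tz":0,"ax":0,"ay":0,"az":0,"jaw":0}]'|grep -E 'pos|force'
```

```text
ee_pos: [493.8, 151.2, 52.5]
ft_force: [-0.3, 0.1, 0.1]
ee_pos: [493.8, 151.2, 50.0]
ft_force: [-0.6, 0.2, -1.3]
ee_pos: [493.8, 151.2, 48.6]
ft_force: [-0.7, 1.2, -0.7]
```

```bash
python3 -m inch '[{"tx":0,"ty":0,"tz":0.1,"ax":0,"ay":0,"az":0,"jaw":0},{"tx":0,"ty":0,"tz":0,"ax":0,"ay":0,"az":0,"jaw":0}]'|grep -E 'pos|force';python3 -m inch '[{"tx":0,"ty":0,"tz":0.1,"ax":0,"ay":0,"az":0,"jaw":0},{"tx":0,"ty":0,"tz":0,"ax":0,"ay":0,"az":0,"jaw":0}]'|grep -E 'pos|force'; python3 lidchk.py
```

```text
ee_pos: [493.8, 151.2, 47.6]
ft_force: [0.3, -0.1, -0.9]
ee_pos: [493.9, 151.2, 47.4]
ft_force: [-3.1, -0.5, 9.4]
plane dz/dx -0.0033 dz/dy -0.0032  z0 101.3  n 964  centre 0.7635283502319723 0.9995409358211091 149.68946882058412 189.70051491085496
```

```bash
python3 -m inch '[{"tx":0,"ty":0,"tz":-0.1,"ax":0,"ay":0,"az":0,"jaw":0},{"tx":0.03,"ty":0,"tz":0,"ax":0,"ay":0,"az":10,"jaw":0},{"tx":0.03,"ty":0,"tz":0,"ax":0,"ay":0,"az":10,"jaw":0},{"tx":0,"ty":0,"tz":0,"ax":0,"ay":0,"az":0,"jaw":0},{"tx":0,"ty":0,"tz":0,"ax":0,"ay":0,"az":0,"jaw":0}]';python3 go.py 493.8 151.2 47.5 40.4
```

```text
t: 65.38
ee_pos: [493.6, 152.4, 47.7]
orientation: [-2.396, -2.03, -0.001]
ft_force: [-3.1, 4.9, 2.2]
width: 8.7
t65.4 pos[493.6 152.4  47.7] yaw80.5 tilt0.0 w8.7 F[-3.1  4.9  2.2] M[ 1.13  0.39 -0.01]
 first az 40.1 = 4 x 10.04; then t [-0.07  0.11  0.02] = 1 x [-0.07  0.11  0.02]
```

```bash
python3 -m inch '[{"tx":0.05,"ty":0,"tz":0,"ax":0,"ay":0,"az":10,"jaw":0},{"tx":0.04,"ty":0,"tz":0,"ax":0,"ay":0,"az":10,"jaw":0},{"tx":0,"ty":0,"tz":0,"ax":0,"ay":0,"az":0,"jaw":0},{"tx":0,"ty":0,"tz":0,"ax":0,"ay":0,"az":0,"jaw":0}]';python3 go.py 493.8 151.2 47.5 40.4;python3 lidchk.py
```

```text
t: 65.88
ee_pos: [493.8, 152.8, 47.7]
orientation: [-2.712, -1.586, 0.0]
ft_force: [-2.8, 3.2, 2.6]
width: 8.8
t65.9 pos[493.8 152.8  47.7] yaw60.6 tilt0.0 w8.8 F[-2.8  3.2  2.6] M[0.72 0.42 0.09]
 first az 20.2 = 2 x 10.12; then t [-0.1   0.12  0.02] = 1 x [-0.1   0.12  0.02]
plane dz/dx 0.0019 dz/dy -0.0033  z0 101.3  n 1002  centre 0.6509775290791708 2.99309884138183 158.026114259862 191.2200264547418
```

```bash
python3 -m inch '[{"tx":0.03,"ty":0,"tz":0,"ax":0,"ay":0,"az":10,"jaw":0},{"tx":0.03,"ty":0,"tz":0,"ax":0,"ay":0,"az":10,"jaw":0},{"tx":0,"ty":0,"tz":0,"ax":0,"ay":0,"az":0,"jaw":0},{"tx":0,"ty":0,"tz":0,"ax":0,"ay":0,"az":0,"jaw":0}]'>/dev/null;python3 go.py 493.8 151.2 47.5 40.4; python3 -m inch '[{"tx":0,"ty":0,"tz":0,"ax":0,"ay":0,"az":6,"jaw":0},{"tx":0,"ty":0,"tz":0,"ax":0,"ay":0,"az":0,"jaw":0},{"tx":0,"ty":0,"tz":0,"ax":0,"ay":0,"az":0,"jaw":0}]'>/dev/null;python3 go.py 493.8 151.2 47.5 40.4
```

```text
t66.5 pos[494.  153.   47.6] yaw40.6 tilt0.0 w8.7 F[-4.2  2.4  3.4] M[ 0.46  0.57 -0.  ]
 first az 0.2 = 1 x 0.23; then t [-0.14  0.12  0.01] = 1 x [-0.14  0.12  0.01]
t66.8 pos[494.2 153.1  47.7] yaw34.6 tilt0.0 w8.7 F[-3.3  1.2  3.7] M[0.42 0.61 0.07]
 first az -5.8 = 1 x -5.82; then t [-0.15  0.12  0.02] = 1 x [-0.15  0.12  0.02]
```

```bash
python3 -m inch '[{"tx":0,"ty":0,"tz":0,"ax":0,"ay":0,"az":5,"jaw":0},{"tx":0,"ty":0,"tz":0,"ax":0,"ay":0,"az":0,"jaw":0},{"tx":0,"ty":0,"tz":0,"ax":0,"ay":0,"az":0,"jaw":0}]'>/dev/null;python3 go.py 493.8 151.2 47.5 40.4|head -1; python3 -m inch '[{"tx":0,"ty":0,"tz":0,"ax":0,"ay":0,"az":4,"jaw":0},{"tx":0,"ty":0,"tz":0,"ax":0,"ay":0,"az":0,"jaw":0},{"tx":0,"ty":0,"tz":0,"ax":0,"ay":0,"az":0,"jaw":0}]'>/dev/null;python3 go.py 493.8 151.2 47.5 40.4|head -1
```

```text
t67.2 pos[494.2 153.1  47.6] yaw29.5 tilt0.0 w9.1 F[-3.1  1.5  2.8] M[0.36 0.55 0.11]
t67.6 pos[494.3 153.2  47.7] yaw25.5 tilt0.0 w8.9 F[-2.7  1.7  2.4] M[0.39 0.52 0.03]
```

```bash
python3 -m inch '[{"tx":0,"ty":0,"tz":0,"ax":0,"ay":0,"az":4,"jaw":0},{"tx":0,"ty":0,"tz":0,"ax":0,"ay":0,"az":0,"jaw":0},{"tx":0,"ty":0,"tz":0,"ax":0,"ay":0,"az":0,"jaw":0}]'>/dev/null;python3 go.py 493.8 151.2 47.5 40.4|head -1; python3 - <<'E' 2>/dev/null
from h import *
im,dep,W=shot('scene'); o=get_obs()
v=proj('scene',[495.9,151.1,75]); c0,r0=int(v[0])-40,int(v[1])-40
cv2.imwrite('pics/k3.png',cv2.resize(im[r0:r0+65,c0:c0+80,::-1],None,fx=8,fy=8,interpolation=cv2.INTER_CUBIC))
E
```

```text
t68.0 pos[494.4 153.2  47.7] yaw21.5 tilt0.0 w8.9 F[-1.4  2.2  1.3] M[0.52 0.44 0.18]
```

View pics/k3.png

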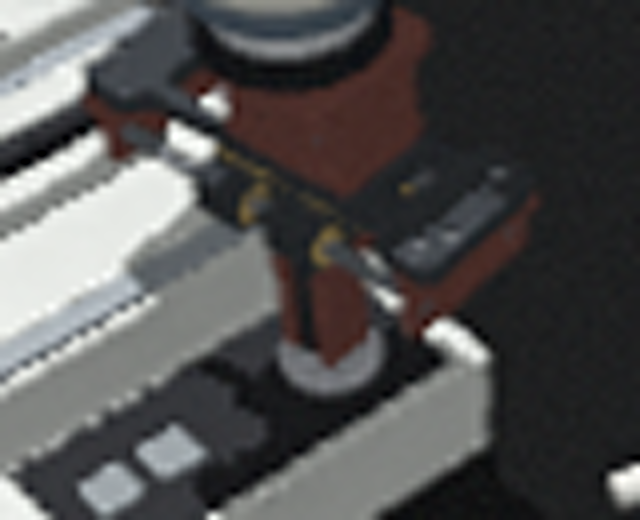

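The gripper at (330,300) holds the key in the ring, now turned about 79°. The moment is starting to rise, so I'll turn a little more to feel the stop.

```bash
python3 -m inch '[{"tx":0,"ty":0,"tz":0,"ax":0,"ay":0,"az":3,"jaw":0},{"tx":0,"ty":0,"tz":0,"ax":0,"ay":0,"az":0,"jaw":0},{"tx":0,"ty":0,"tz":0,"ax":0,"ay":0,"az":0,"jaw":0}]'>/dev/null;python3 go.py 493.8 151.2 47.5 40.4|head -1;python3 -m inch '[{"tx":0,"ty":0,"tz":0,"ax":0,"ay":0,"az":3,"jaw":0},{"tx":0,"ty":0,"tz":0,"ax":0,"ay":0,"az":0,"jaw":0},{"tx":0,"ty":0,"tz":0,"ax":0,"ay":0,"az":0,"jaw":0}]'>/dev/null;python3 go.py 493.8 151.2 47.5 40.4|head -1
```

```text
t68.4 pos[494.5 153.2  47.7] yaw18.5 tilt0.0 w8.9 F[-1.3  1.7  0.5] M[0.32 0.12 0.21]
t68.8 pos[494.6 153.2  47.7] yaw15.5 tilt0.0 w8.8 F[-0.2  1.3 -0.7] M[ 0.28 -0.07  0.39]
```

```bash
python3 -m inch '[{"tx":0,"ty":0,"tz":0,"ax":0,"ay":0,"az":0,"jaw":0.4},{"tx":0,"ty":0,"tz":0,"ax":0,"ay":0,"az":0,"jaw":0.4},{"tx":0,"ty":0,"tz":0,"ax":0,"ay":0,"az":0,"jaw":0.4},{"tx":0,"ty":0,"tz":-2,"ax":0,"ay":0,"az":0,"jaw":0.4},{"tx":0,"ty":0,"tz":-5,"ax":0,"ay":0,"az":0,"jaw":0.4},{"tx":0,"ty":0,"tz":-6,"ax":0,"ay":0,"az":0,"jaw":0.4},{"tx":-5,"ty":3.5,"tz":-2,"ax":0,"ay":0,"az":0,"jaw":0.4},{"tx":0,"ty":6,"tz":0,"ax":0,"ay":0,"az":0,"jaw":0.4},{"tx":0,"ty":6,"tz":0,"ax":0,"ay":0,"az":0,"jaw":0.4},{"tx":0,"ty":6,"tz":0,"ax":0,"ay":0,"az":0,"jaw":0.4},{"tx":0,"ty":6,"tz":0,"ax":0,"ay":0,"az":0,"jaw":0.4},{"tx":0,"ty":0,"tz":0,"ax":0,"ay":0,"az":0,"jaw":0.4}]'|grep -E 'pos|force'; python3 lidchk.py; python3 - <<'E' 2>/dev/null
from h import *
im,dep,W=shot('scene'); a,_,T=shot('top')
for n,X in(('scene',W),('top',T)):
    P=X[(abs(X[:,:,0]-496)<30)&(abs(X[:,:,1]-151)<30)&(X[:,:,2]>78)&(X[:,:,2]<120)]
    print(n,len(P),P.mean(0).round(1),P.max(0).round(1),cv2.minAreaRect(P[:,:2].astype(np.float32)))
    P=X[(X[:,:,2]>19)&(X[:,:,2]<32)&(abs(X[:,:,0]-440)<60)&(abs(X[:,:,1]+220)<60)]; print('std',len(P),P.mean(0) if len(P) else '')
f=lambda im,r0,c0:cv2.resize(im[r0:r0+62,c0:c0+50,::-1],(400,496),interpolation=cv2.INTER_CUBIC)
v=proj('scene',[495.9,151.1,80]).astype(int); u=proj('top',[495.9,151.1,80]).astype(int)
cv2.imwrite('pics/k4.png',np.hstack([f(im,v[1]-31,v[0]-25),f(a,u[1]-31,u[0]-25)]))
E
```

```text
ee_pos: [521.0, -127.6, 197.2]
ft_force: [0.4, 0.5, -0.1]
plane dz/dx -0.0004 dz/dy -0.0027  z0 101.1  n 1358  centre 1.2776326959896664 -0.01074250403047472 152.96765387059145 191.99495609056902
scene 52 [493.  151.9  93.1] [501.1 164.4 104.5] ((494.0896301269531, 151.36666870117188), (9.796114921569824, 28.118669509887695), 22.13883399963379)
std 0 
top 39 [494.  148.5  97.9] [503.  160.8 106.2] ((494.5873107910156, 149.14273071289062), (7.718487739562988, 27.938819885253906), 26.517648696899414)
std 0
```

View pics/k4.png

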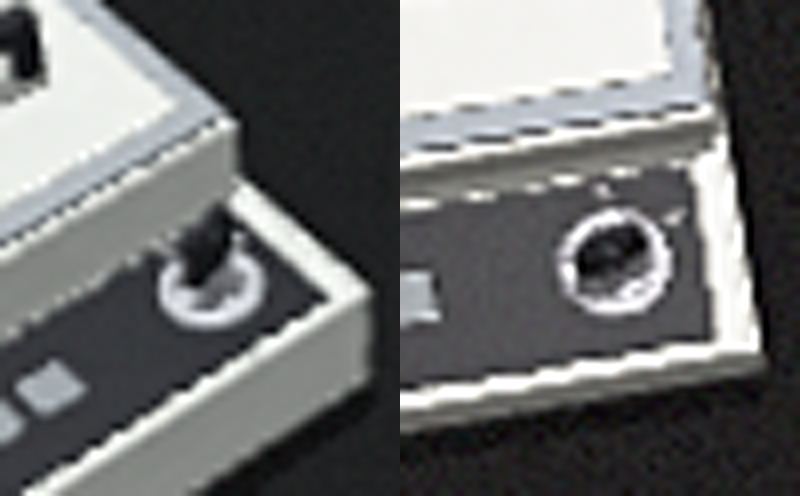

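```bash
python3 -m inch '[{"tx":0,"ty":-6,"tz":0,"ax":0,"ay":0,"az":0,"jaw":0.4},{"tx":0,"ty":-6,"tz":0,"ax":0,"ay":0,"az":0,"jaw":0.4},{"tx":0,"ty":-6,"tz":0,"ax":0,"ay":0,"az":0,"jaw":0.4},{"tx":0,"ty":-6,"tz":0,"ax":0,"ay":0,"az":0,"jaw":0.4},{"tx":0,"ty":0,"tz":0,"ax":0,"ay":0,"az":0,"jaw":0.4},{"tx":0,"ty":0,"tz":0,"ax":0,"ay":0,"az":0,"jaw":0.4}]'|grep -E 'pos|force'; python3 lidchk.py; python3 - <<'E' 2>/dev/null
from h import *
a,_,X=shot('top')
P=X[(X[:,:,2]>19)&(X[:,:,2]<32)&(abs(X[:,:,0]-440)<60)&(abs(X[:,:,1]+220)<60)]; print('std',len(P),P.mean(0))
b,_,X=shot('scene')
P=X[(abs(X[:,:,0]-496)<30)&(abs(X[:,:,1]-151)<30)&(X[:,:,2]>78)&(X[:,:,2]<120)]
print(len(P),P.max(0).round(1),cv2.minAreaRect(P[:,:2].astype(np.float32)))
for k in('marker','indenter_case'):
    for d in masks_of('scene',k)[:1]: print(k,d['score'],rect(X,d['pixels'],3,60))
E
```

```text
ee_pos: [456.0, 108.2, 197.3]
ft_force: [-0.3, 0.0, -0.1]
plane dz/dx 0.0007 dz/dy -0.0015  z0 101.2  n 1161  centre 0.4831031569651145 -0.305864345295646 148.34399568671134 191.0505931501011
std 285 [ 440.24923751 -219.89664115   25.7490159 ]
49 [504.1 164.  106.3] ((494.3977355957031, 151.12734985351562), (9.343374252319336, 26.82270622253418), 29.855602264404297)
marker 0.75 (array([404.9,   3.7]), array([127.4,  20.1]), 85.8, 13.0, 148)
indenter_case 0.68 (array([474.4, 443.5]), array([49.2, 64. ]), 11.3, 25.9, 368)
```

```bash
python3 -c "
from workcell import ctrl,get_obs
print(ctrl.close_job()); print(get_obs()['t'])"
```

```text
the job is handed in; nothing more can be done
None
the job is handed in; nothing more can be done
```

I finished every step of the job and handed it in at about t = 70 s of the 210 s allowed. The hand-in gives no verdict.

**What I did**
- **Pieces:** The steel disc went to its pad. The disc, oblong and square went over windows 2, 1 and 0.
- **Steel disc knocked:** It was pushed about 29 mm off while I was busy elsewhere, so I put it back before fitting the lid.
- **Lid:** The right end went in first and left the left end about 17 mm high. I let go and pressed the left part of the bar, then pressed the middle.
- **Key:** It went into the switch down to the floor, then I turned it clockwise until the torque rose at the stop. I released it and moved the arm clear.

**What the last checks showed**
- **Steel disc:** about 1 mm from the pad centre, lying flat.
- **Test pieces:** about 2–4 mm from their windows, measured before the lid went on; I could not see them afterwards.
- **Lid:** level within about 0.003 rad. Its top read about 101 mm where 100 is home, which fits the camera's usual 1.5 mm overshoot. It was rigid under 20 N.
- **Key:** its bow has turned about 70–78°. Taking off up to 14° of play, the switch is at 56–60°, above the 52° needed. I worked this out from the picture and the torque, as there was no switch reading.
- **Marker and case:** the case reads within 5 mm of its start. The marker's reading shifted about 5 mm in the partial view, well under the 3 cm limit.

**What disagreed**
- The fingertips ended about 22 mm above the reported TCP, contrary to the description. Two grasps missed because of it, then I allowed for the offset.
- The bow's top read 104–106 mm where 102 was expected, with a noisy sensor. The insertion itself stopped on the floor at the expected depth.

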